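Unlatch the panini press and put the rolls on the cooling rack

TASK

The rolls in the panini press are done: push the safety slide on its side right back, swing the clip it was blocking well out to the side, and raise the lid all the way. Then lay every roll that is in the press flat on top of the narrow wire cooling rack, none of them touching another, and when the press is empty lower the lid gently until it is fully shut. Leave the pepper mill, the spice jar and the mug where they are.

Things in the scene. Friction and masses are not known exactly. Their poses are not given: they have to be found in the camera images.
- press: panini press, black and steel contact grill, fixed on the left or right of the work area, turned up to 12 degrees; base 194 (x, from -90 to 104) x 250 (y) mm, 137 high shut. Origin: centre of its underside; -x is its front (lid handle, towards the robot), -y its right side with clip and safety slide. Lower plate: top at z = 72, x -85 to 75, y +-110, rim 3 mm and middle ridge (x -14 to 4) 4 mm higher; the shut lid's underside is at z = 99
- rack: narrow wire cooling rack, fixed, 340 (x) x 125 (y) mm, seven wires along its x, tops of the wires 85 above its origin (centre of its footprint on the counter); legs at x = +-150. It stands on the other side of the work area from the press, its length roughly along the robot's x
- slide (a joint): safety slide, m: 0 (up to 0.005 at the start) = forward, its tongue lies across the outside of the clip and blocks it; grows as it slides to the press's +x; clear of the clip above 0.020; stop at 0.030. Needs about 2 N and stays where it is left
- slide_fin (a point): middle of the upright black thumb fin of the safety slide, at the press's y = -147, z = 80; moves with the slide. The fin is 14 (x) x 22 (y) x 24 (z) mm and stands on a carriage whose top is 12 below this point; pinch it across x from above or push it. With the slide forward the clip's edge is 33 in front of the fin; the lid's side is 11 from its inner face
- clip (a joint): clip on the press's right side, rad: 0 = upright, its hook over a striker on the lid, so the lid cannot rise; grows as its top swings outwards (to the press's -y) and down about a hinge along the press's x; stop at 1.5. The lid is free above about 0.3. It stays where it is left (about 1 N at the tip)
- clip_tip (a point): point near the top of the clip, 84 mm above its hinge line (8 below its top end) when upright; the clip is a steel strip 20 wide (x) and 8 thick (y), with a hook towards the lid and a small lip outwards, both also 20 wide; pinch it across x from above and follow the arc
- clip_hinge (a point): point on the clip's hinge line under the clip, at the press's x = -45, y = -150, z = 30; its axes are those of the clip, x along the hinge
- lid (a joint): lid, rad: 0 = shut, grows as the front edge rises about the hinge at the back; stop at 1.6. A stiff hinge: it stays at any angle; lifting takes 6 to 9 N at the handle
- lid_bar (a point): middle of the lid's handle, a black round bar 16 mm in diameter and 132 long, along the press's y, in front of the lid and joined to it by an arm at each end (free length between the arms about 105); when shut the bar is 42 in front of the lid's edge and 118 above the press's origin; moves with the lid
- lid_hinge (a point): point on the lid's hinge line, at the press's x = 112, y = 0, z = 85; the handle bar is 246 from this line
- mill: pepper mill of dark wood, 56 mm across, 150 high, a bystander; origin under its centre
- jar: spice jar of glass with a wooden lid, 68 mm across, 93 high, a bystander; origin under its centre
- mug: white mug, 80 mm across, 92 high, a bystander; origin under its centre
- roll1_mid (a point): toasted roll, 44 (x) x 80 (y) x 24 (z) mm, 70 g, firm; this point is its centre, half-way up. Two to four of the four are present (None: absent). At the start it lies in the front row of the press, its length along the press's y
- roll2_mid (a point): toasted roll, 44 (x) x 80 (y) x 24 (z) mm, 70 g, firm; this point is its centre, half-way up. Two to four of the four are present (None: absent). At the start it lies in the front row of the press, its length along the press's y
- roll3_mid (a point): toasted roll, 44 (x) x 80 (y) x 24 (z) mm, 70 g, firm; this point is its centre, half-way up. Two to four of the four are present (None: absent). At the start it lies in the rear row of the press, its length along the press's y
- roll4_mid (a point): toasted roll, 44 (x) x 80 (y) x 24 (z) mm, 70 g, firm; this point is its centre, half-way up. Two to four of the four are present (None: absent). At the start it lies in the rear row of the press, its length along the press's y

How it is judged:
On the way, in this order (a step that is already met when the one before it is completed fails the run):
1. the safety slide is pushed back clear of the clip (value of joint slide above 0.022 m), for 0.2 s.
2. the clip is swung well out to the side (value of joint clip above 0.7 rad), for 0.2 s.
3. the lid is raised all the way (over 1.4 rad) (value of joint lid above 1.4 rad), for 0.2 s.
4. every roll lies flat on the rack with the lid still up (x of roll1_mid in the frame of rack between -0.158 and 0.158 m and y of roll1_mid in the frame of rack between -0.036 and 0.036 m and z of roll1_mid in the frame of rack between 0.091 and 0.103 m and angle between the z axis of each of roll1_mid, roll2_mid, roll3_mid, roll4_mid and the z axis of rack, either way round below 0.12 rad and x of roll2_mid in the frame of rack between -0.158 and 0.158 m and y of roll2_mid in the frame of rack between -0.036 and 0.036 m and z of roll2_mid in the frame of rack between 0.091 and 0.103 m and x of roll3_mid in the frame of rack between -0.158 and 0.158 m and y of roll3_mid in the frame of rack between -0.036 and 0.036 m and z of roll3_mid in the frame of rack between 0.091 and 0.103 m and x of roll4_mid in the frame of rack between -0.158 and 0.158 m and y of roll4_mid in the frame of rack between -0.036 and 0.036 m and z of roll4_mid in the frame of rack between 0.091 and 0.103 m and value of joint lid above 1.2 rad), for 0.2 s.
5. the lid is shut again (value of joint lid below 0.05 rad), for 0.2 s.
At the end, for the whole second after the job is handed in: every roll that was in the press lies flat (within 0.12 rad) and at rest on the wires of the rack, its middle within 36 mm of the rack's centre line and within 158 mm of its middle lengthwise, no roll touching another, and the lid is shut (under 0.05 rad) (x of roll1_mid in the frame of rack between -0.158 and 0.158 m and y of roll1_mid in the frame of rack between -0.036 and 0.036 m and z of roll1_mid in the frame of rack between 0.091 and 0.103 m and angle between the z axis of each of roll1_mid, roll2_mid, roll3_mid, roll4_mid and the z axis of rack, either way round below 0.12 rad and x of roll2_mid in the frame of rack between -0.158 and 0.158 m and y of roll2_mid in the frame of rack between -0.036 and 0.036 m and z of roll2_mid in the frame of rack between 0.091 and 0.103 m and x of roll3_mid in the frame of rack between -0.158 and 0.158 m and y of roll3_mid in the frame of rack between -0.036 and 0.036 m and z of roll3_mid in the frame of rack between 0.091 and 0.103 m and x of roll4_mid in the frame of rack between -0.158 and 0.158 m and y of roll4_mid in the frame of rack between -0.036 and 0.036 m and z of roll4_mid in the frame of rack between 0.091 and 0.103 m and contact force between roll1 and roll2 below 0.05 N and contact force between each of roll1, roll2 and roll3 below 0.05 N and contact force between each of roll1, roll2, roll3 and roll4 below 0.05 N and linear speed of each of roll1, roll2, roll3, roll4 below 0.02 m/s and value of joint lid below 0.05 rad).
It fails at once if the pepper mill, the spice jar or the mug is moved by more than 30 mm (distance of any of mill, jar, mug from where it was at the start of the episode above 0.03 m).
It fails at once if the lid is slammed (falls faster than 2.5 rad/s) (velocity of joint lid below -2.5 rad/s).
Of roll1, roll2, roll3, roll4 only 2 to 4 are there at a start; the rules pass over those that are not, and their reading is None.
At some moment in a run one of roll1, roll2, roll3, roll4 may be knocked a few centimetres aside while the robot is not near it.
Once in a run the grip may slacken for a moment while it holds something.
It also fails if it takes over 210 s, if anything falls off the work surface, if the arm or the gripper's body presses on something with over 40 N, if the wrist force passes 120 N, or if a joint passes its speed limit or range.

ROBOT

A 6-joint arm with a two-finger parallel gripper is mounted at the origin on the work surface. World frame = base frame: x ahead of the robot, y to its left, z up, the work surface at z = 0. Lengths are in m, angles in rad, forces in N, time in s.
With the tool pointing down it reaches from about 0.25 to 0.8 m from the base axis. Payload 3.9 kg.
Tool frame: the origin (TCP) lies between the finger pads; the fingertips stand 22 mm ahead of it and the grasp point (between the pads) lies 3 mm ahead of it; z points along the fingers, y is the line along which they close (so a half turn about z gives the same grasp; the last joint's range is limited). The gripper opens to 85 mm and grips with 20 to 120 N. Pads are 22 mm wide; open, the fingers measure 114 mm over their backs; the gripper's body (76 mm by 85 mm) begins 54 mm behind the grasp point. The pads swing forward as they close: fully open they stand 13 mm farther back than shut.
Start: joints at [-1.186, 0.26, -0.138, 1.173, 0, 1.571], TCP at [0.197, -0.487, 0.231] pointing down, gripper open.
Joint ranges: [-2.78, 2.78], [-0.83, 1.72], [-1.28, 1.37], [-1.9, 2.12], [-1.57, 1.48], [-3.14, 3.14]. Speed limits (rad/s): [2.57, 2.57, 3.14, 3.14, 3.14, 3.14].

INTERFACE

Orientations are given as a unit quaternion [x, y, z, w].
In Python, from cell import monitor, read_camera, get_calibration, r gives the robot as it stands.
- The arm moves only by the tool servo_tool, never from a script. Its argument "steps" is a list of rows, each an object of numbers: "x", "y", "z": the shift along the world's x, y, z in mm; "rx", "ry", "rz": the turn, a rotation vector about the world's x, y, z in rad; "claw": the gripper command: -1 is fully open, 1 is shut, values between are in proportion. In form: [{"x": .., "y": .., "z": .., "rx": .., "ry": .., "rz": .., "claw": ..}, ...]. A call has 1 to 10 rows; each row shifts and turns the commanded pose from where the row before left it; what a row does not reach is not made up. A row lasts 1/10 s, in which the tool goes at most 50 mm and 8.59 degrees, less where a joint would pass 70% of its speed; a pose out of reach is approached as far as the arm can. A call is refused whole if a number of a shift passes 50 or a number of a turn 0.15, either way. A call with a gripper value outside its range is refused whole. The fingers move at their own pace and stop on an object; the grip force is fixed at half the most. Time passes only in rows, so rows that do not move let the fingers close. It gives the time, the measured TCP pose, the force, the opening and the grip force at its end, in the units of the state.
- monitor.state(): the state, without advancing time (a new reading comes with each control period).
- read_camera(name): name is "side" or "top"; returns the picture (400x640x3 uint8, blue, green, red); there is no depth.
- get_calibration(name): a dict with "camera_matrix" (3x3 intrinsics, pixels), "extrinsics" (4x4, takes a point from world to camera coordinates). Camera axes: x right, y down, z forward; pixel columns grow to the right and rows downward; lengths in m; the calibration is good to about 2 mm. A picture is of the moment at which its call begins. get_calibration takes no time and is no camera call.
- r.job_done(): hands the job in; it is judged then, once.
The state is a dict: "t": time; "qpos": joint angles; "joint_vel": joint speeds; "effort": joint torques, N m; "tcp_pos": TCP position; "tool_rot": TCP orientation; "ft_force": force on the tool from outside, world axes, zero at the start; "torque": the same for the moment, N m; "gripper_width": finger opening in m; "grip_force": force on a finger pad.
Only numpy, scipy, OpenCV 4.12 (cv2) and the standard library are available. Lean on these libraries where they do the work, as an engineer would, in place of code of your own. Each camera call takes 0.05 s, during which the arm holds its last target. There are 200 camera calls.

## Working session

There is one attempt and no reset: what is moved stays moved. The work goes in short steps, Python scripts to look and compute and a tool call to move; the robot and the scene stay as the last step left them, time stands still between calls to the robot, and variables do not carry over. Pictures are saved under pics/ and viewed, at most 14 in all, crops included, and the job is handed in when it is done.

Besides the shell and the picture viewer there is one more tool, called after "Call:" by a JSON object that holds its "name" and its "arguments". servo_tool: Moves the arm, as the interface text tells. Its arguments: {"type":"object","properties":{"steps":{"type":"array"}},"required":["steps"]}

```bash
ls; mkdir -p pics
python3 - <<'E'
from cell import monitor, read_camera, get_calibration, r
import cv2
for n in("top","side"):
    cv2.imwrite(f"pics/{n}0.png",read_camera(n)); c=get_calibration(n); print(n,c["camera_matrix"],c["extrinsics"])
print(monitor.state())
E
```

```text
pics
top [[423.01285473   0.         323.04687585]
 [  0.         423.01285473 194.0912121 ]
 [  0.           0.           1.        ]] [[ 0.01896799 -0.99949766  0.02538969 -0.0206721 ]
 [-0.99319912 -0.02175394 -0.11437776  0.60579054]
 [ 0.11487263 -0.0230475  -0.99311283  1.21418238]
 [ 0.          0.          0.          1.        ]]
side [[385.90458594   0.         318.23227471]
 [  0.         385.90458594 203.59342516]
 [  0.           0.           1.        ]] [[ 0.98849354 -0.1512085  -0.00406444 -0.58531122]
 [-0.09649436 -0.60966346 -0.78676509  0.13578639]
 [ 0.11648763  0.7781044  -0.61723916  1.12716818]
 [ 0.          0.          0.          1.        ]]
{'t': 0.1, 'qpos': array([-1.18600378e+00,  2.60636509e-01, -1.39241743e-01,  1.17273242e+00,
        7.39270936e-06,  1.57083285e+00]), 'joint_vel': array([-0.00051963, -0.00189905,  0.00367699,  0.00057377, -0.00132976,
        0.00152915]), 'effort': array([-2.02516101e-03, -4.06509304e+01,  2.54526615e+01,  1.00648086e-02,
       -6.74597709e-05, -5.97691326e-06]), 'tcp_pos': array([ 0.19683425, -0.48602756,  0.23023799]), 'tool_rot': array([ 9.81551948e-01,  1.91193492e-01, -1.69849681e-04, -8.91136487e-04]), 'ft_force': array([-0.39779145, -0.12337033,  0.64895228]), 'torque': array([-0.00616356, -0.01589473, -0.03317345]), 'grip_force': 0.0, 'gripper_width': 0.08530896579666905}
```

View pics/top0.png

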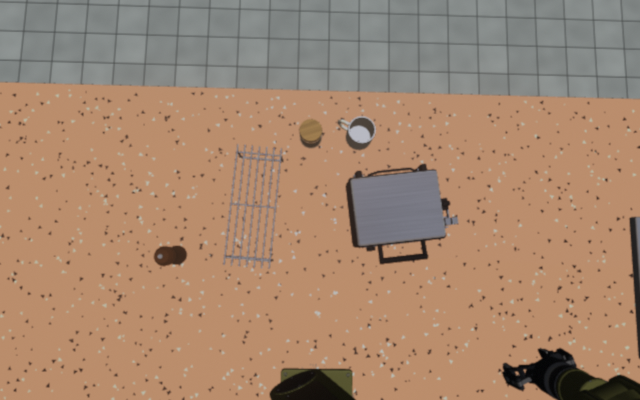

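View pics/side0.png

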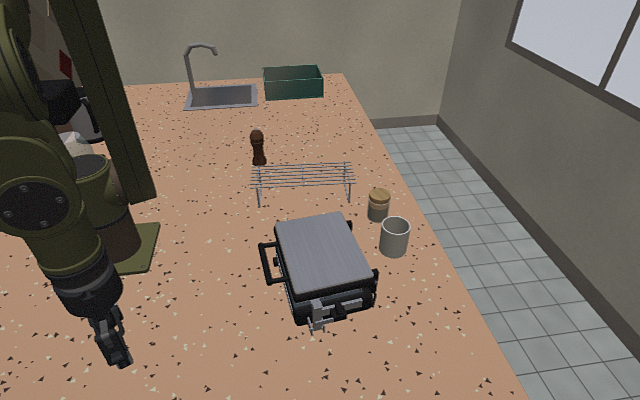

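```bash
cat > h.py <<'E'
from cell import monitor, read_camera, get_calibration, r
import cv2, numpy as np
from scipy.spatial.transform import Rotation as R
from scipy.optimize import least_squares
def ray(cam,u,v,z):
    c=get_calibration(cam);K=c["camera_matrix"];E=np.array(c["extrinsics"])
    d=E[:3,:3].T@np.linalg.inv(K)@[u,v,1]; o=-E[:3,:3].T@E[:3,3]
    return o+d*(z-o[2])/d[2]
def proj(cam,p):
    c=get_calibration(cam);E=np.array(c["extrinsics"]);q=c["camera_matrix"]@(E[:3,:3]@np.asarray(p)+E[:3,3]);return q[:2]/q[2]
def tri(ut,us):
    f=lambda p:np.r_[proj("top",p)-ut,proj("side",p)-us]
    s=least_squares(f,[.5,0,.1]);return s.x,s.fun
def crop(img,x0,y0,x1,y1,k,name):
    cv2.imwrite(name,cv2.resize(img[y0:y1,x0:x1],None,fx=k,fy=k,interpolation=cv2.INTER_CUBIC))
E
python3 - <<'E'
from h import *
t=cv2.imread("pics/top0.png");s=cv2.imread("pics/side0.png")
a=cv2.resize(t[155:275,340:470],None,fx=4.6,fy=4.6,interpolation=2)
crop(t,340,160,470,270,5,"pics/tc.png");crop(s,250,205,390,335,4.5,"pics/sc.png")
E
```

```text
(no output)
```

View pics/tc.png

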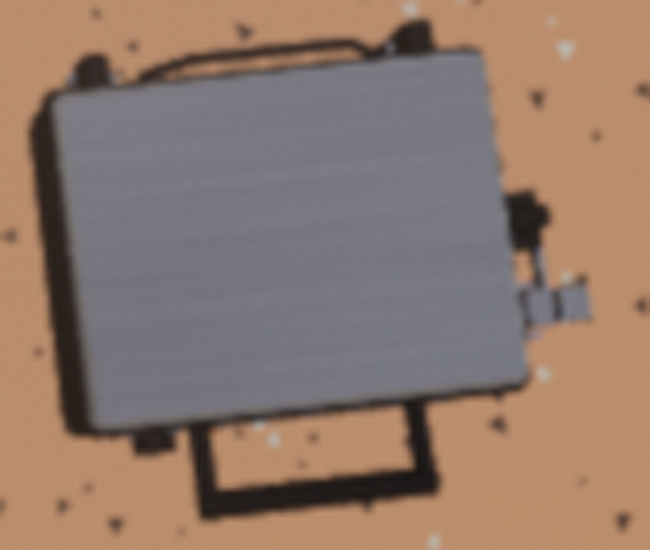

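View pics/sc.png

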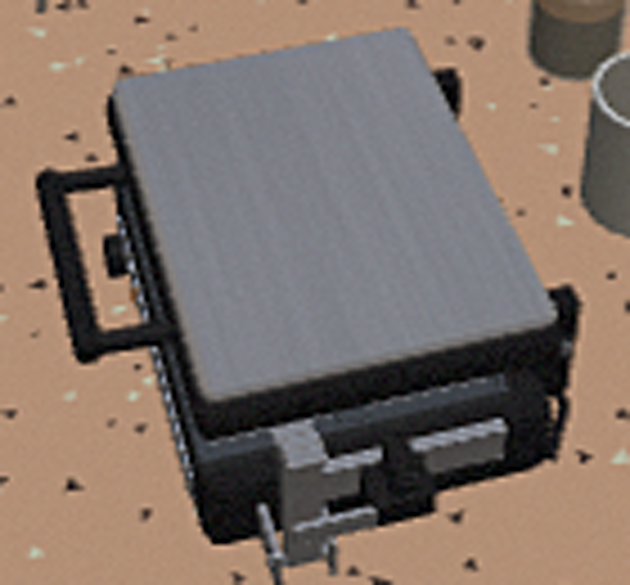

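```bash
cat >> h.py <<'E'
def P(pose,p):
    c,s=np.cos(pose[2]),np.sin(pose[2]); return np.array([pose[0]+c*p[0]-s*p[1],pose[1]+s*p[0]+c*p[1],p[2]])
E
python3 - <<'E'
from h import *
T=lambda u,v:np.array([340+u/5,160+v/5]); S=lambda u,v:np.array([250+u/4.5,205+v/4.5])
obs=[("top",(-.1318,.062,.118),T(207,503)),("top",(-.1318,-.062,.118),T(433,480)),
("side",(-.1318,.062,.118),S(46,182)),("side",(-.1318,-.062,.118),S(88,347))]
f=lambda q:np.concatenate([proj(c,P(q,p))-o for c,p,o in obs]+[proj("top",P(q,(q[3],-.147,.092)))-T(527,217)])
s=least_squares(f,[.55,-.1,0,0]);print(s.x,s.fun.round(1),np.degrees(s.x[2]))
q=s.x
for n,p in dict(bar=(-.1318,0,.118),fin=(q[3],-.147,.08),tip=(-.045,-.15,.114),hinge=(.112,0,.085)).items():print(n,P(q,p),proj("top",P(q,p)),proj("side",P(q,p)))
# rack corners at z=.085
for c in [(237,152),(283,154),(272,263),(225,261)]:print(ray("top",*c,.085))
print("mill",ray("top",166,256,0.0),"jar",ray("top",311,127,.093),"mug",ray("top",361,127,.092))
print("tri mill",tri((178,254),(257,132)))
E
```

```text
[ 0.55696728 -0.21085318  0.14289675  0.00304559] [-0.   0.2 -0.4 -1.  -0.5 -0.1 -0.3 -0.2  0.7 -0.1] 8.18738047476204
bar [ 0.42651063 -0.22962294  0.118     ] [403.8521506 257.9057655] [264.23967632 262.72312366]
fin [ 0.58091623 -0.35592117  0.08      ] [444.78223883 203.67893579] [337.07790288 307.46916252]
tip [ 0.53378757 -0.36573281  0.114     ] [452.3651325  219.58305486] [316.92476798 304.21374416]
hinge [ 0.66782573 -0.19490315  0.085     ] [389.05313576 172.09283185] [358.3155457  251.13363964]
[0.71574747 0.24059088 0.085     ]
[0.71313433 0.10953993 0.085     ]
[0.40485215 0.13081348 0.085     ]
[0.40801158 0.26068717 0.085     ]
mill [0.41562226 0.45207038 0.        ] jar [0.79210261 0.03124835 0.093     ] mug [ 0.79612697 -0.11246979  0.092     ]
tri mill (array([0.42799563, 0.36851843, 0.15670488]), array([ 0.00226789, -0.35087389, -0.47661319,  0.03976103]))
```

Call:
{"name": "servo_tool", "arguments": {"steps": [{"x": 43, "y": 14, "rz": 0.148, "claw": 0.1}, {"x": 43, "y": 14, "rz": 0.148, "claw": 0.1}, {"x": 43, "y": 14, "rz": 0.148, "claw": 0.1}, {"x": 43, "y": 14, "rz": 0.148, "claw": 0.1}, {"x": 43, "y": 14, "rz": 0.148, "claw": 0.1}, {"x": 43, "y": 14, "rz": 0.148, "claw": 0.1}, {"x": 43, "y": 14, "rz": 0.148, "claw": 0.1}, {"x": 43, "y": 14, "rz": 0.148, "claw": 0.1}, {"x": 42, "y": 18, "rz": 0.148, "claw": 0.1}, {"claw": 0.1}]}}

```text
$.steps[0]: bad value
```

Call:
{"name": "servo_tool", "arguments": {"steps": [{"x": 43, "y": 14, "z": 0, "rx": 0, "ry": 0, "rz": 0.148, "claw": 0.1}, {"x": 43, "y": 14, "z": 0, "rx": 0, "ry": 0, "rz": 0.148, "claw": 0.1}, {"x": 43, "y": 14, "z": 0, "rx": 0, "ry": 0, "rz": 0.148, "claw": 0.1}, {"x": 43, "y": 14, "z": 0, "rx": 0, "ry": 0, "rz": 0.148, "claw": 0.1}, {"x": 43, "y": 14, "z": 0, "rx": 0, "ry": 0, "rz": 0.148, "claw": 0.1}, {"x": 43, "y": 14, "z": 0, "rx": 0, "ry": 0, "rz": 0.148, "claw": 0.1}, {"x": 43, "y": 14, "z": 0, "rx": 0, "ry": 0, "rz": 0.148, "claw": 0.1}, {"x": 43, "y": 14, "z": 0, "rx": 0, "ry": 0, "rz": 0.148, "claw": 0.1}, {"x": 42, "y": 18, "z": 0, "rx": 0, "ry": 0, "rz": 0.148, "claw": 0.1}, {"x": 0, "y": 0, "z": 0, "rx": 0, "ry": 0, "rz": 0, "claw": 0.1}]}}

```text
t: 1.1
tcp_pos: [0.5879, -0.3535, 0.2289]
tool_rot: [0.651, 0.759, 0.001, -0.0]
ft_force: [-0.5, 0.5, -0.4]
gripper_width: 0.0386
grip_force: 0.0
```

Call:
{"name": "servo_tool", "arguments": {"steps": [{"x": -5, "y": -2, "z": -40, "rx": 0, "ry": 0, "rz": -0.01, "claw": 0.1}, {"x": 0, "y": 0, "z": -40, "rx": 0, "ry": 0, "rz": 0, "claw": 0.1}, {"x": 0, "y": 0, "z": -22, "rx": 0, "ry": 0, "rz": 0, "claw": 0.1}, {"x": 0, "y": 0, "z": 0, "rx": 0, "ry": 0, "rz": 0, "claw": 0.1}]}}

```text
t: 1.5
tcp_pos: [0.5745, -0.3569, 0.1242]
tool_rot: [0.658, 0.753, -0.001, -0.005]
ft_force: [0.0, 0.7, -0.7]
gripper_width: 0.0385
grip_force: 0.0
```

Run:
```python
from h import *
s=read_camera("side");print(monitor.state()["tcp_pos"])
crop(s,270,230,390,330,6,"pics/s1.png")
```

```text
[ 0.57604244 -0.35781748  0.12691637]
```

View pics/s1.png

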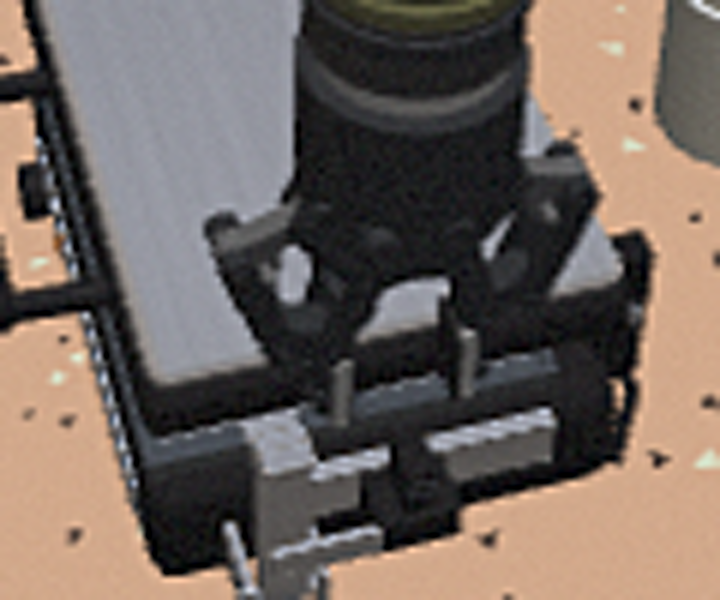

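Call:
{"name": "servo_tool", "arguments": {"steps": [{"x": 5, "y": 1, "z": -10, "rx": 0, "ry": 0, "rz": 0, "claw": 0.1}, {"x": 0, "y": 0, "z": -14, "rx": 0, "ry": 0, "rz": 0, "claw": 0.1}, {"x": 0, "y": 0, "z": -8, "rx": 0, "ry": 0, "rz": 0, "claw": 0.1}, {"x": 0, "y": 0, "z": 0, "rx": 0, "ry": 0, "rz": 0, "claw": 0.1}, {"x": 0, "y": 0, "z": 0, "rx": 0, "ry": 0, "rz": 0, "claw": 1}, {"x": 0, "y": 0, "z": 0, "rx": 0, "ry": 0, "rz": 0, "claw": 1}, {"x": 0, "y": 0, "z": 0, "rx": 0, "ry": 0, "rz": 0, "claw": 1}]}}

```text
t: 2.25
tcp_pos: [0.5836, -0.3579, 0.0979]
tool_rot: [0.657, 0.753, 0.0, 0.001]
ft_force: [-0.1, 0.1, 0.9]
gripper_width: 0.0004
grip_force: 0.0
```

Run:
```python
from h import *
s=read_camera("side");t=read_camera("top");st=monitor.state();print(st["tcp_pos"])
a=cv2.resize(s[250:340,290:390],None,fx=6,fy=6,interpolation=2)
cv2.imwrite("pics/s2.png",a);cv2.imwrite("pics/t2.png",t)
for z in (.07,.076,.098):print(proj("side",[*st["tcp_pos"][:2],z]), proj("top",[*st["tcp_pos"][:2],z]))
```

```text
[ 0.58335701 -0.3577741   0.0975792 ]
[338.1773098  310.74356283] [444.3291784  203.16833994]
[338.25140992 309.10544956] [444.97756953 202.97376083]
[338.52859441 302.97779929] [447.41045944 202.24366207]
```

View pics/s2.png

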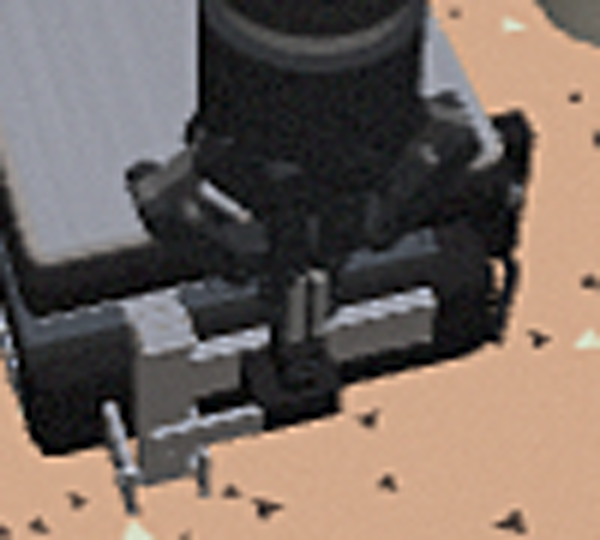

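Run:
```python
from h import *
def g(i):return (255*(i/255.)**.45).astype(np.uint8)
s=cv2.imread("pics/side0.png");t=cv2.imread("pics/top0.png");s2=read_camera("side")
k=lambda i,x,y:cv2.resize(g(i[y:y+50,x:x+65]),None,fx=6,fy=6,interpolation=2)
cv2.imwrite("pics/c3.png",np.vstack([np.hstack([k(s,305,280),k(s2,305,280)]),np.hstack([k(t,415,185),k(read_camera("top"),415,185)])]))
```

```text
(no output)
```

View pics/c3.png

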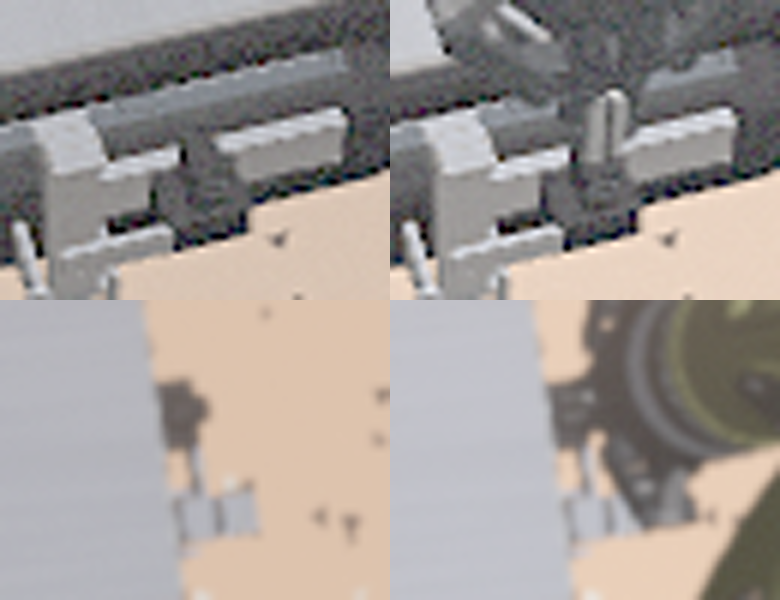

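Call:
{"name": "servo_tool", "arguments": {"steps": [{"x": -3, "y": 1, "z": 0, "rx": 0, "ry": 0, "rz": 0, "claw": 0.1}, {"x": 0, "y": 0, "z": 0, "rx": 0, "ry": 0, "rz": 0, "claw": 0.1}, {"x": 0, "y": 0, "z": 0, "rx": 0, "ry": 0, "rz": 0, "claw": 0.1}, {"x": 0, "y": 0, "z": -4, "rx": 0, "ry": 0, "rz": 0, "claw": 0.1}, {"x": 0, "y": 0, "z": -3, "rx": 0, "ry": 0, "rz": 0, "claw": 0.1}, {"x": 0, "y": 0, "z": 0, "rx": 0, "ry": 0, "rz": 0, "claw": 0.1}]}}

```text
t: 3.05
tcp_pos: [0.5796, -0.3563, 0.0891]
tool_rot: [0.657, 0.754, -0.0, -0.001]
ft_force: [-0.6, 0.9, -1.2]
gripper_width: 0.0385
grip_force: 0.0
```

Call:
{"name": "servo_tool", "arguments": {"steps": [{"x": 0, "y": 0, "z": 0, "rx": 0, "ry": 0, "rz": 0, "claw": 1}, {"x": 0, "y": 0, "z": 0, "rx": 0, "ry": 0, "rz": 0, "claw": 1}, {"x": 0, "y": 0, "z": 0, "rx": 0, "ry": 0, "rz": 0, "claw": 1}]}}

```text
t: 3.35
tcp_pos: [0.5806, -0.3565, 0.0903]
tool_rot: [0.657, 0.754, 0.0, 0.0]
ft_force: [1.5, 0.7, 0.9]
gripper_width: 0.01
grip_force: 58.6
```

Call:
{"name": "servo_tool", "arguments": {"steps": [{"x": 5, "y": 0.7, "z": 0, "rx": 0, "ry": 0, "rz": 0, "claw": 1}, {"x": 5, "y": 0.7, "z": 0, "rx": 0, "ry": 0, "rz": 0, "claw": 1}, {"x": 5, "y": 0.7, "z": 0, "rx": 0, "ry": 0, "rz": 0, "claw": 1}, {"x": 5, "y": 0.7, "z": 0, "rx": 0, "ry": 0, "rz": 0, "claw": 1}, {"x": 5, "y": 0.7, "z": 0, "rx": 0, "ry": 0, "rz": 0, "claw": 1}, {"x": 0, "y": 0, "z": 0, "rx": 0, "ry": 0, "rz": 0, "claw": 1}, {"x": 0, "y": 0, "z": 0, "rx": 0, "ry": 0, "rz": 0, "claw": 1}]}}

```text
t: 4.05
tcp_pos: [0.6064, -0.3532, 0.0902]
tool_rot: [0.657, 0.754, 0.001, 0.001]
ft_force: [0.4, -0.6, 1.4]
gripper_width: 0.01
grip_force: 59.0
```

Still gripped and moved 26 mm; a little more, to the stop.

Call:
{"name": "servo_tool", "arguments": {"steps": [{"x": 2, "y": 0.3, "z": 0, "rx": 0, "ry": 0, "rz": 0, "claw": 1}, {"x": 2, "y": 0.3, "z": 0, "rx": 0, "ry": 0, "rz": 0, "claw": 1}, {"x": 0, "y": 0, "z": 0, "rx": 0, "ry": 0, "rz": 0, "claw": 1}, {"x": 0, "y": 0, "z": 0, "rx": 0, "ry": 0, "rz": 0, "claw": 1}]}}

```text
t: 4.45
tcp_pos: [0.6091, -0.3528, 0.0902]
tool_rot: [0.657, 0.753, -0.0, 0.0]
ft_force: [-1.2, 0.2, 3.9]
gripper_width: 0.0101
grip_force: 59.4
```

Call:
{"name": "servo_tool", "arguments": {"steps": [{"x": 0, "y": 0, "z": 0, "rx": 0, "ry": 0, "rz": 0, "claw": 0.1}, {"x": 0, "y": 0, "z": 0, "rx": 0, "ry": 0, "rz": 0, "claw": 0.1}, {"x": 0, "y": 0, "z": 40, "rx": 0, "ry": 0, "rz": 0, "claw": 0}, {"x": 0, "y": 0, "z": 40, "rx": 0, "ry": 0, "rz": 0, "claw": -0.3}, {"x": -38, "y": -6, "z": 0, "rx": 0, "ry": 0, "rz": 0, "claw": -0.3}, {"x": -37, "y": -6, "z": 0, "rx": 0, "ry": 0, "rz": 0, "claw": -0.3}, {"x": 0, "y": 0, "z": -30, "rx": 0, "ry": 0, "rz": 0, "claw": -0.3}, {"x": 0, "y": 0, "z": -15, "rx": 0, "ry": 0, "rz": 0, "claw": -0.3}, {"x": 0, "y": 0, "z": -12, "rx": 0, "ry": 0, "rz": 0, "claw": -0.3}, {"x": 0, "y": 0, "z": 0, "rx": 0, "ry": 0, "rz": 0, "claw": -0.3}]}}

```text
t: 5.45
tcp_pos: [0.5329, -0.3634, 0.1108]
tool_rot: [0.657, 0.754, -0.0, -0.002]
ft_force: [0.5, 0.5, 0.2]
gripper_width: 0.0554
grip_force: 0.0
```

Call:
{"name": "servo_tool", "arguments": {"steps": [{"x": 0, "y": 0, "z": 0, "rx": 0, "ry": 0, "rz": 0, "claw": 1}, {"x": 0, "y": 0, "z": 0, "rx": 0, "ry": 0, "rz": 0, "claw": 1}, {"x": 0, "y": 0, "z": 0, "rx": 0, "ry": 0, "rz": 0, "claw": 1}, {"x": 0, "y": 0, "z": 0, "rx": 0, "ry": 0, "rz": 0, "claw": 1}]}}

```text
t: 5.85
tcp_pos: [0.5319, -0.3654, 0.1145]
tool_rot: [0.658, 0.753, -0.002, -0.001]
ft_force: [-7.1, -0.6, 5.1]
gripper_width: 0.0176
grip_force: 58.5
```

Call:
{"name": "servo_tool", "arguments": {"steps": [{"x": 1.8, "y": -12.5, "z": -1, "rx": 0, "ry": 0, "rz": 0, "claw": 1}, {"x": 1.7, "y": -12.1, "z": -3, "rx": 0, "ry": 0, "rz": 0, "claw": 1}, {"x": 1.7, "y": -11.6, "z": -4.6, "rx": 0, "ry": 0, "rz": 0, "claw": 1}, {"x": 1.5, "y": -10.8, "z": -6.3, "rx": 0, "ry": 0, "rz": 0, "claw": 1}, {"x": 1.4, "y": -9.8, "z": -7.8, "rx": 0, "ry": 0, "rz": 0, "claw": 1}, {"x": 1.2, "y": -8.4, "z": -9.3, "rx": 0, "ry": 0, "rz": 0, "claw": 1}, {"x": 1, "y": -7, "z": -10.4, "rx": 0, "ry": 0, "rz": 0, "claw": 1}, {"x": 0, "y": 0, "z": 0, "rx": 0, "ry": 0, "rz": 0, "claw": 1}, {"x": 0, "y": 0, "z": 0, "rx": 0, "ry": 0, "rz": 0, "claw": 1}]}}

```text
t: 6.75
tcp_pos: [0.5424, -0.4446, 0.0744]
tool_rot: [0.659, 0.752, -0.006, 0.004]
ft_force: [-10.7, -12.8, 8.8]
gripper_width: 0.0181
grip_force: 43.1
```

Call:
{"name": "servo_tool", "arguments": {"steps": [{"x": 0, "y": 0, "z": 0, "rx": 0, "ry": 0, "rz": 0, "claw": -0.2}, {"x": 0, "y": 0, "z": 0, "rx": 0, "ry": 0, "rz": 0, "claw": -0.2}, {"x": 0, "y": 0, "z": 45, "rx": 0, "ry": 0, "rz": 0, "claw": -0.1}, {"x": 0, "y": 0, "z": 50, "rx": 0, "ry": 0, "rz": 0, "claw": 0}, {"x": -20, "y": 30, "z": 30, "rx": 0, "ry": 0, "rz": 0, "claw": 0.1}, {"x": -24, "y": 45, "z": 0, "rx": 0, "ry": 0, "rz": 0, "claw": 0.1}, {"x": -24, "y": 45, "z": 0, "rx": 0, "ry": 0, "rz": 0, "claw": 0.1}, {"x": -24, "y": 45, "z": 0, "rx": 0, "ry": 0, "rz": 0, "claw": 0.1}, {"x": -24, "y": 47, "z": -20, "rx": 0, "ry": 0, "rz": 0, "claw": 0.1}, {"x": 0, "y": 0, "z": -10, "rx": 0, "ry": 0, "rz": 0, "claw": 0.1}]}}

```text
t: 7.75
tcp_pos: [0.426, -0.2257, 0.1658]
tool_rot: [0.656, 0.755, -0.0, -0.005]
ft_force: [0.7, -0.6, -0.3]
gripper_width: 0.0383
grip_force: 0.0
```

Run:
```python
from h import *
s=read_camera("side");st=monitor.state();print(st["tcp_pos"],st["tool_rot"],proj("side",st["tcp_pos"]))
crop(s,240,195,370,320,4.8,"pics/s4.png")
```

```text
[ 0.42865032 -0.22840342  0.16536794] [ 6.56051561e-01  7.54708578e-01 -3.68377178e-04 -3.34297422e-03] [263.30002817 248.13467557]
```

View pics/s4.png

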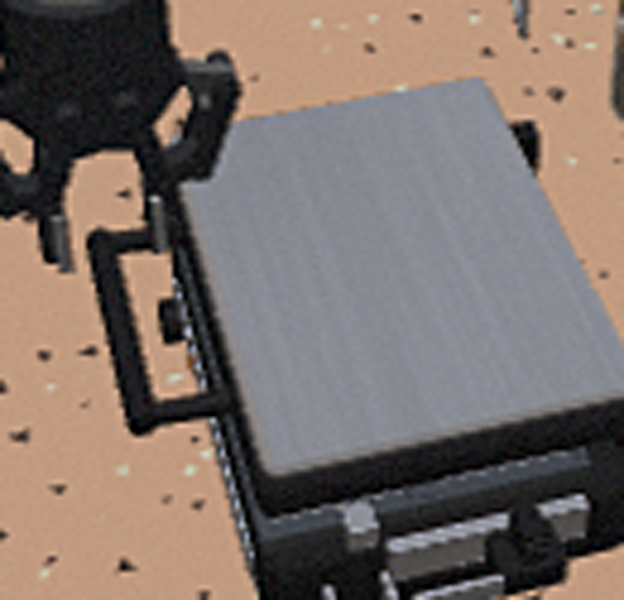

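Call:
{"name": "servo_tool", "arguments": {"steps": [{"x": 0, "y": -1, "z": -20, "rx": 0, "ry": 0, "rz": 0, "claw": 0.1}, {"x": 0, "y": 0, "z": -20, "rx": 0, "ry": 0, "rz": 0, "claw": 0.1}, {"x": 0, "y": 0, "z": -9, "rx": 0, "ry": 0, "rz": 0, "claw": 0.1}, {"x": 0, "y": 0, "z": 0, "rx": 0, "ry": 0, "rz": 0, "claw": 0.1}, {"x": 0, "y": 0, "z": 0, "rx": 0, "ry": 0, "rz": 0, "claw": 1}, {"x": 0, "y": 0, "z": 0, "rx": 0, "ry": 0, "rz": 0, "claw": 1}, {"x": 0, "y": 0, "z": 0, "rx": 0, "ry": 0, "rz": 0, "claw": 1}]}}

```text
t: 8.5
tcp_pos: [0.4273, -0.2349, 0.1197]
tool_rot: [0.658, 0.753, -0.005, -0.003]
ft_force: [-12.8, -2.9, 10.8]
gripper_width: 0.0108
grip_force: 58.1
```

Run:
```python
from h import *
s=read_camera("side");st=monitor.state();print(st["tcp_pos"],st["tool_rot"],proj("side",st["tcp_pos"]))
crop(s,250,205,390,345,4.2,"pics/s5.png")
q=[.557,-.2109,.143]
for th in (0,.7,1.05,1.5):
    print(th,(proj("side",P(q,(-.045,-.15-.092*np.sin(th),.03+.092*np.cos(th))))-[250,205])*4.2)
```

```text
[ 0.42730341 -0.23492022  0.11975875] [ 0.65809824  0.75291274 -0.00476476 -0.00253257] [264.60109443 263.79377348]
0 [281.09621887 406.98034873]
0.7 [316.02876344 528.71736292]
1.05 [328.36313749 592.81754877]
1.5 [334.82988411 657.26548369]
```

View pics/s5.png

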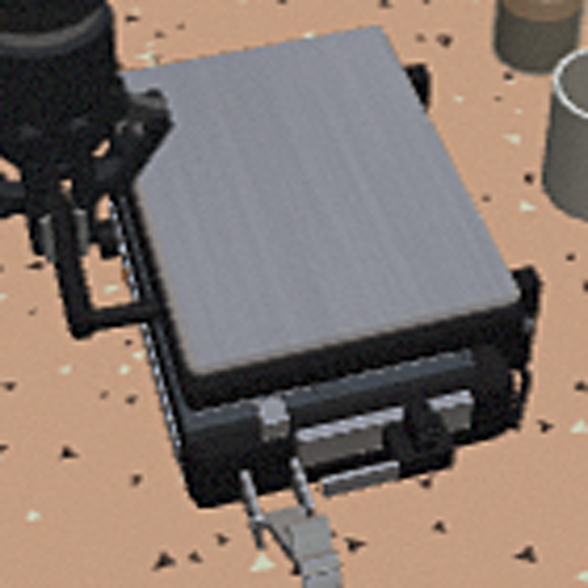

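Run:
```python
import numpy as np
a=.1345+np.arange(0,1.51,.1);x=-246*np.cos(a);z=246*np.sin(a)
for i,(u,v) in enumerate(zip(np.diff(x),np.diff(z))):print(i,round(.99*u,1),round(.142*u,1),round(v,1))
```

```text
0 4.5 0.6 24.2
1 6.8 1.0 23.6
2 9.1 1.3 22.8
3 11.3 1.6 21.8
4 13.4 1.9 20.5
5 15.4 2.2 19.1
6 17.2 2.5 17.4
7 18.8 2.7 15.6
8 20.3 2.9 13.6
9 21.5 3.1 11.5
10 22.5 3.2 9.3
11 23.4 3.3 6.9
12 23.9 3.4 4.6
13 24.3 3.5 2.1
14 24.3 3.5 -0.3
```

Call:
{"name": "servo_tool", "arguments": {"steps": [{"x": 4.5, "y": 0.6, "z": 24.2, "rx": 0, "ry": 0, "rz": 0, "claw": 1}, {"x": 6.8, "y": 1.0, "z": 23.6, "rx": 0, "ry": 0, "rz": 0, "claw": 1}, {"x": 9.1, "y": 1.3, "z": 22.8, "rx": 0, "ry": 0, "rz": 0, "claw": 1}, {"x": 11.3, "y": 1.6, "z": 21.8, "rx": 0, "ry": 0, "rz": 0, "claw": 1}, {"x": 13.4, "y": 1.9, "z": 20.5, "rx": 0, "ry": 0, "rz": 0, "claw": 1}, {"x": 0, "y": 0, "z": 0, "rx": 0, "ry": 0, "rz": 0, "claw": 1}]}}

```text
t: 9.15
tcp_pos: [0.4816, -0.2286, 0.236]
tool_rot: [0.657, 0.754, 0.001, 0.004]
ft_force: [0.4, -0.2, -0.3]
gripper_width: -0.0002
grip_force: 0.0
```

Run:
```python
from h import *
s=read_camera("side");st=monitor.state();print(st["tcp_pos"],proj("side",st["tcp_pos"]))
crop(s,210,160,400,340,3.3,"pics/s6.png")
q=[.557,-.2109,.143]
for a in (0,.1,.2,.3,.4):
  print(a,[((proj("side",P(q,(.112-.246*np.cos(.1345+a),y,.085+.246*np.sin(.1345+a))))-[210,160])*3.3).round() for y in(.062,-.062)])
```

```text
[ 0.47971905 -0.22810823  0.23399073] [283.46969494 223.52198884]
0 [array([164., 282.]), array([196., 402.])]
0.1 [array([167., 257.]), array([199., 377.])]
0.2 [array([173., 232.]), array([207., 351.])]
0.3 [array([183., 207.]), array([218., 324.])]
0.4 [array([195., 181.]), array([233., 297.])]
```

View pics/s6.png

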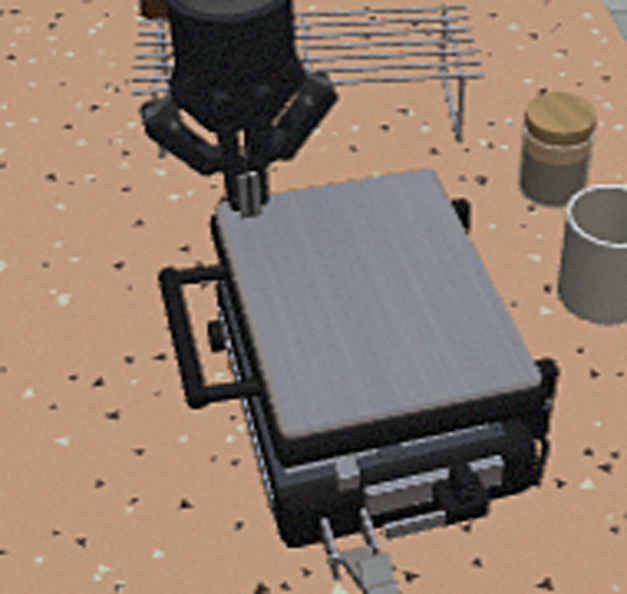

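Call:
{"name": "servo_tool", "arguments": {"steps": [{"x": -28, "y": -1, "z": 0, "rx": 0, "ry": 0, "rz": 0, "claw": 0.1}, {"x": -28, "y": -1, "z": -30, "rx": 0, "ry": 0, "rz": 0, "claw": 0.1}, {"x": 0, "y": 0, "z": -40, "rx": 0, "ry": 0, "rz": 0, "claw": 0.1}, {"x": 0, "y": 0, "z": -30, "rx": 0, "ry": 0, "rz": 0, "claw": 0.1}, {"x": 0, "y": 0, "z": -20, "rx": 0, "ry": 0, "rz": 0, "claw": 0.1}, {"x": 0, "y": 0, "z": -12, "rx": 0, "ry": 0, "rz": 0, "claw": 0.1}, {"x": 0, "y": 0, "z": 0, "rx": 0, "ry": 0, "rz": 0, "claw": 0.1}]}}

```text
t: 9.9
tcp_pos: [0.4188, -0.2282, 0.0974]
tool_rot: [0.658, 0.753, -0.001, -0.003]
ft_force: [-0.5, 0.2, -0.2]
gripper_width: 0.0387
grip_force: 0.0
```

Call:
{"name": "servo_tool", "arguments": {"steps": [{"x": 0, "y": 0, "z": 0, "rx": 0, "ry": 0, "rz": 0, "claw": 1}, {"x": 0, "y": 0, "z": 0, "rx": 0, "ry": 0, "rz": 0, "claw": 1}, {"x": 0, "y": 0, "z": 0, "rx": 0, "ry": 0, "rz": 0, "claw": 1}]}}

```text
t: 10.2
tcp_pos: [0.4272, -0.228, 0.1008]
tool_rot: [0.657, 0.754, 0.005, 0.003]
ft_force: [13.2, 5.9, -10.7]
gripper_width: 0.0143
grip_force: 58.4
```

Call:
{"name": "servo_tool", "arguments": {"steps": [{"x": 8, "y": 0.6, "z": 24.2, "rx": 0, "ry": 0, "rz": 0, "claw": 1}, {"x": 6.8, "y": 1.0, "z": 23.6, "rx": 0, "ry": 0, "rz": 0, "claw": 1}, {"x": 0, "y": 0, "z": 0, "rx": 0, "ry": 0, "rz": 0, "claw": 1}]}}

```text
t: 10.5
tcp_pos: [0.4401, -0.2265, 0.1507]
tool_rot: [0.657, 0.754, 0.003, 0.002]
ft_force: [3.6, 6.2, 0.5]
gripper_width: 0.014
grip_force: 59.6
```

Holding. Continue the arc.

Call:
{"name": "servo_tool", "arguments": {"steps": [{"x": 9.1, "y": 1.3, "z": 22.8, "rx": 0, "ry": 0, "rz": 0, "claw": 1}, {"x": 11.3, "y": 1.6, "z": 21.8, "rx": 0, "ry": 0, "rz": 0, "claw": 1}, {"x": 13.4, "y": 1.9, "z": 20.5, "rx": 0, "ry": 0, "rz": 0, "claw": 1}, {"x": 15.4, "y": 2.2, "z": 19.1, "rx": 0, "ry": 0, "rz": 0, "claw": 1}, {"x": 17.2, "y": 2.5, "z": 17.4, "rx": 0, "ry": 0, "rz": 0, "claw": 1}, {"x": 0, "y": 0, "z": 0, "rx": 0, "ry": 0, "rz": 0, "claw": 1}]}}

```text
t: 11.1
tcp_pos: [0.506, -0.218, 0.2507]
tool_rot: [0.657, 0.754, 0.002, 0.002]
ft_force: [4.6, 0.8, -2.6]
gripper_width: 0.0139
grip_force: 60.8
```

Call:
{"name": "servo_tool", "arguments": {"steps": [{"x": 18.8, "y": 2.7, "z": 15.6, "rx": 0, "ry": 0, "rz": 0, "claw": 1}, {"x": 20.3, "y": 2.9, "z": 13.6, "rx": 0, "ry": 0, "rz": 0, "claw": 1}, {"x": 21.5, "y": 3.1, "z": 11.5, "rx": 0, "ry": 0, "rz": 0, "claw": 1}, {"x": 22.5, "y": 3.2, "z": 9.3, "rx": 0, "ry": 0, "rz": 0, "claw": 1}, {"x": 23.4, "y": 3.3, "z": 6.9, "rx": 0, "ry": 0, "rz": 0, "claw": 1}, {"x": 23.9, "y": 3.4, "z": 4.6, "rx": 0, "ry": 0, "rz": 0, "claw": 1}, {"x": 24.3, "y": 3.5, "z": 2.1, "rx": 0, "ry": 0, "rz": 0, "claw": 1}, {"x": 24.3, "y": 3.5, "z": -0.3, "rx": 0, "ry": 0, "rz": 0, "claw": 1}, {"x": 0, "y": 0, "z": 0, "rx": 0, "ry": 0, "rz": 0, "claw": 1}, {"x": 0, "y": 0, "z": 0, "rx": 0, "ry": 0, "rz": 0, "claw": 1}]}}

```text
t: 12.1
tcp_pos: [0.685, -0.195, 0.3151]
tool_rot: [0.658, 0.753, 0.001, 0.005]
ft_force: [6.3, -4.5, 3.6]
gripper_width: 0.0139
grip_force: 63.5
```

Call:
{"name": "servo_tool", "arguments": {"steps": [{"x": 0, "y": 0, "z": 0, "rx": 0, "ry": 0, "rz": 0, "claw": 0}, {"x": 0, "y": 0, "z": 0, "rx": 0, "ry": 0, "rz": 0, "claw": 0}, {"x": 0, "y": 0, "z": 30, "rx": 0, "ry": 0, "rz": 0, "claw": 0}, {"x": 0, "y": 0, "z": 30, "rx": 0, "ry": 0, "rz": 0, "claw": -0.5}, {"x": -40, "y": 30, "z": 10, "rx": 0, "ry": 0, "rz": 0, "claw": -1}, {"x": -40, "y": 40, "z": 0, "rx": 0, "ry": 0, "rz": 0, "claw": -1}, {"x": -40, "y": 40, "z": 0, "rx": 0, "ry": 0, "rz": 0, "claw": -1}, {"x": -40, "y": 40, "z": 0, "rx": 0, "ry": 0, "rz": 0, "claw": -1}, {"x": -40, "y": 40, "z": 0, "rx": 0, "ry": 0, "rz": 0, "claw": -1}, {"x": 0, "y": 0, "z": 0, "rx": 0, "ry": 0, "rz": 0, "claw": -1}]}}

```text
t: 13.1
tcp_pos: [0.4947, -0.0187, 0.383]
tool_rot: [0.656, 0.755, -0.001, -0.002]
ft_force: [0.9, 0.7, 0.2]
gripper_width: 0.0852
grip_force: 0.0
```

Run:
```python
from h import *
s=read_camera("side");t=read_camera("top");st=monitor.state();print(st["tcp_pos"],st["gripper_width"])
a=cv2.resize(t[150:270,335:470],None,fx=3.3,fy=3.3,interpolation=2);b=cv2.resize(s[190:340,240:390],None,fx=2.64,fy=2.64,interpolation=2)
print(a.shape,b.shape);cv2.imwrite("pics/t7.png",t);cv2.imwrite("pics/s7.png",s)
h=min(a.shape[0],b.shape[0]);m=np.hstack([a[:h],b[:h]]);cv2.imwrite("pics/c7.png",m[:,:800] if m.shape[1]<=842 else m);print(m.shape)
```

```text
[ 0.4996246  -0.02120043  0.38293255] 0.08490838467320368
(396, 446, 3) (396, 396, 3)
(396, 842, 3)
```

View pics/c7.png

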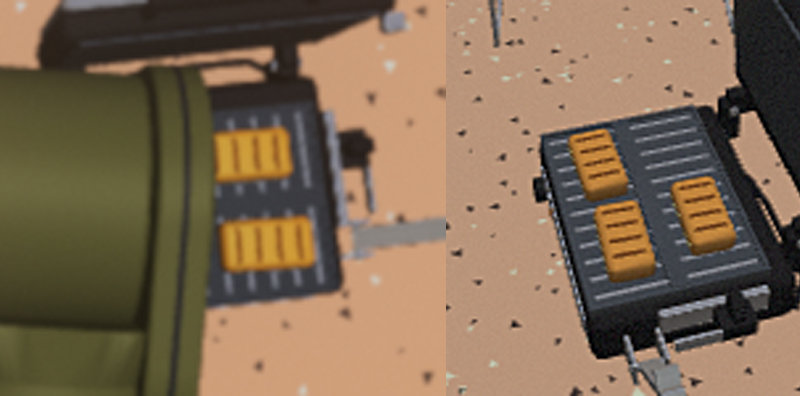

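```bash
cat >> h.py <<'E'
Q=[.557,-.2109,.143]; RK=[.560,.1855,-.068]
def inv(F,p):
    d=np.array(p[:2])-F[:2];c,s=np.cos(F[2]),np.sin(F[2]);return np.array([c*d[0]+s*d[1],-s*d[0]+c*d[1]])
def mom(m):
    return np.array([m["m10"]/m["m00"],m["m01"]/m["m00"],m["mu20"]/m["m00"],m["mu02"]/m["m00"],m["mu11"]/m["m00"]])
def rolls(cam,img,roi,zc=.084,yaw=.143):
    hsv=cv2.cvtColor(img,cv2.COLOR_BGR2HSV);m=cv2.inRange(hsv,(8,140,60),(28,255,255))
    k=np.zeros_like(m);x0,y0,x1,y1=roi;k[y0:y1,x0:x1]=m[y0:y1,x0:x1]
    k=cv2.morphologyEx(k,cv2.MORPH_CLOSE,np.ones((3,3)))
    out=[]
    for c in cv2.findContours(k,cv2.RETR_EXTERNAL,cv2.CHAIN_APPROX_NONE)[0]:
        if cv2.contourArea(c)<60:continue
        b=mom(cv2.moments(c))
        def f(q):
            pts=np.array([proj(cam,P(q,(sx*.021,sy*.039,zc+sz*.012))) for sx in(-1,1) for sy in(-1,1) for sz in(-1,1)],np.float32)
            a=mom(cv2.moments(cv2.convexHull(pts)));return (a-b)*[1,1,.1,.1,.1]
        s=least_squares(f,[*ray(cam,b[0],b[1],zc)[:2],yaw],diff_step=1e-4)
        out.append((s.x,cv2.contourArea(c),b[:2],s.fun))
    return out
E
python3 - <<'E'
from h import *
np.set_printoptions(precision=4,suppress=True)
for cam,roi in(("side",(240,190,390,340)),("top",(335,150,470,270))):
  for o in rolls(cam,cv2.imread(f"pics/{cam[0]}7.png"),roi):print(cam,o[0],"press",inv(Q,o[0]),o[1],o[2],o[3])
E
```

```text
side [ 0.6001 -0.251   0.0906] press [ 0.0369 -0.0458] 454.0 [336.9655 271.1373] [-0.0078 -0.1106  0.7108  1.5158  0.2042]
side [ 0.5176 -0.2324  0.0285] press [-0.042  -0.0157] 882.5 [302.6593 268.0893] [  0.0466   1.2533  -2.1978 -18.3102  -7.1853]
top [ 0.5221 -0.2694  0.1033] press [-0.0428 -0.0529] 387.5 [415.2834 223.5252] [-0.0099 -0.0044  1.2595  0.1997 -0.2093]
top [ 0.5991 -0.257   0.1316] press [ 0.0351 -0.0517] 319.5 [410.8122 196.4027] [-0.0203 -0.0102  2.8314  0.3331 -0.4291]
```

Call:
{"name": "servo_tool", "arguments": {"steps": [{"x": 4, "y": -50, "z": 0, "rx": 0, "ry": 0, "rz": 0, "claw": -0.6}, {"x": 4, "y": -50, "z": 0, "rx": 0, "ry": 0, "rz": 0, "claw": -0.6}, {"x": 4, "y": -50, "z": -30, "rx": 0, "ry": 0, "rz": 0, "claw": -0.6}, {"x": 5, "y": -49, "z": -40, "rx": 0, "ry": 0, "rz": 0, "claw": -0.6}, {"x": 5, "y": -49, "z": -45, "rx": 0, "ry": 0, "rz": 0, "claw": -0.6}, {"x": 0, "y": 0, "z": -50, "rx": 0, "ry": 0, "rz": 0, "claw": -0.6}, {"x": 0, "y": 0, "z": -50, "rx": 0, "ry": 0, "rz": 0, "claw": -0.6}, {"x": 0, "y": 0, "z": -30, "rx": 0, "ry": 0, "rz": 0, "claw": -0.6}, {"x": 0, "y": 0, "z": 0, "rx": 0, "ry": 0, "rz": 0, "claw": -0.6}, {"x": 0, "y": 0, "z": 0, "rx": 0, "ry": 0, "rz": 0, "claw": -0.6}]}}

```text
t: 14.2
tcp_pos: [0.5205, -0.2406, 0.1614]
tool_rot: [0.658, 0.753, -0.0, -0.0]
ft_force: [0.1, -0.1, 0.0]
gripper_width: 0.0686
grip_force: 0.0
```

Run:
```python
from h import *
t=read_camera("top");s=read_camera("side");st=monitor.state();print(st["tcp_pos"],st["gripper_width"],proj("side",st["tcp_pos"]))
print([ray("side",*c,.096) for c in((297.6,251.7),(307.4,280.9),(336.9,270))])
crop(s,260,210,380,310,6,"pics/s8.png")
```

```text
[ 0.52214065 -0.24084609  0.16362028] 0.0682477533762489 [303.89348821 247.99548307]
[array([ 0.51119936, -0.1834251 ,  0.096     ]), array([ 0.52346767, -0.28267775,  0.096     ]), array([ 0.59853563, -0.25991582,  0.096     ])]
```

View pics/s8.png

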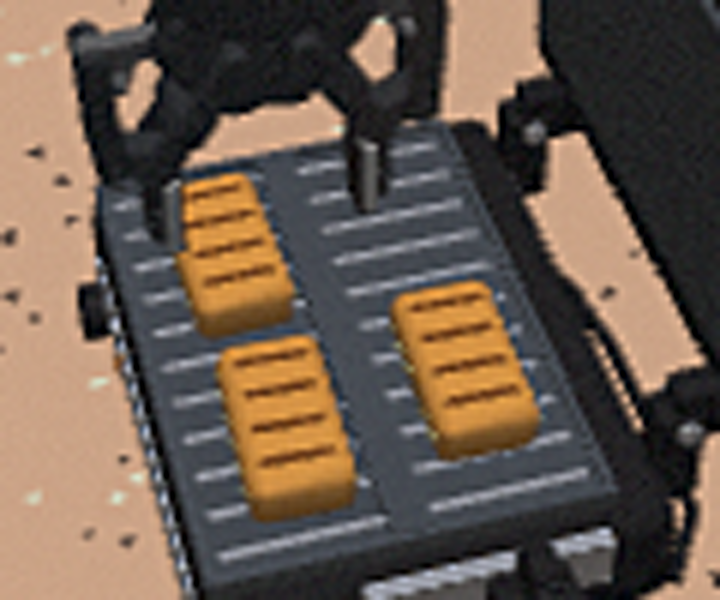

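Call:
{"name": "servo_tool", "arguments": {"steps": [{"x": 1, "y": -29, "z": -10, "rx": 0, "ry": 0, "rz": 0, "claw": -0.6}, {"x": 0, "y": 0, "z": -30, "rx": 0, "ry": 0, "rz": 0, "claw": -0.6}, {"x": 0, "y": 0, "z": -20, "rx": 0, "ry": 0, "rz": 0, "claw": -0.6}, {"x": 0, "y": 0, "z": -8, "rx": 0, "ry": 0, "rz": 0, "claw": -0.6}, {"x": 0, "y": 0, "z": 0, "rx": 0, "ry": 0, "rz": 0, "claw": -0.6}]}}

```text
t: 14.8
tcp_pos: [0.5218, -0.2688, 0.094]
tool_rot: [0.657, 0.754, 0.0, 0.0]
ft_force: [-0.3, -0.3, 1.5]
gripper_width: 0.0683
grip_force: 0.0
```

Call:
{"name": "servo_tool", "arguments": {"steps": [{"x": 0, "y": 0, "z": -5, "rx": 0, "ry": 0, "rz": 0, "claw": -0.6}, {"x": 0, "y": 0, "z": 0, "rx": 0, "ry": 0, "rz": 0, "claw": -0.6}]}}

```text
t: 15.0
tcp_pos: [0.5221, -0.2688, 0.0894]
tool_rot: [0.657, 0.754, 0.0, 0.001]
ft_force: [0.6, 0.6, 0.5]
gripper_width: 0.0683
grip_force: 0.0
```

Call:
{"name": "servo_tool", "arguments": {"steps": [{"x": 0, "y": 0, "z": -3, "rx": 0, "ry": 0, "rz": 0, "claw": -0.6}, {"x": 0, "y": 0, "z": 0, "rx": 0, "ry": 0, "rz": 0, "claw": 1}, {"x": 0, "y": 0, "z": 0, "rx": 0, "ry": 0, "rz": 0, "claw": 1}, {"x": 0, "y": 0, "z": 0, "rx": 0, "ry": 0, "rz": 0, "claw": 1}]}}

```text
t: 15.4
tcp_pos: [0.5217, -0.2688, 0.0862]
tool_rot: [0.657, 0.754, 0.0, 0.001]
ft_force: [-1.4, 0.8, 4.3]
gripper_width: 0.042
grip_force: 60.7
```

Call:
{"name": "servo_tool", "arguments": {"steps": [{"x": 0, "y": 0, "z": 15, "rx": 0, "ry": 0, "rz": 0, "claw": 1}, {"x": 0, "y": 0, "z": 40, "rx": 0, "ry": 0, "rz": 0, "claw": 1}, {"x": 0, "y": 0, "z": 40, "rx": 0, "ry": 0, "rz": 0, "claw": 1}, {"x": 0, "y": 0, "z": 0, "rx": 0, "ry": 0, "rz": 0, "claw": 1}]}}

```text
t: 15.8
tcp_pos: [0.5247, -0.2703, 0.1862]
tool_rot: [0.657, 0.754, 0.001, 0.005]
ft_force: [1.5, -0.3, -0.3]
gripper_width: 0.0423
grip_force: 60.6
```

Call:
{"name": "servo_tool", "arguments": {"steps": [{"x": 0, "y": 45, "z": 0, "rx": 0, "ry": 0, "rz": 0, "claw": 1}, {"x": 0, "y": 48, "z": 0, "rx": 0, "ry": 0, "rz": 0, "claw": 1}, {"x": 0, "y": 48, "z": 0, "rx": 0, "ry": 0, "rz": 0, "claw": 1}, {"x": 0, "y": 48, "z": 0, "rx": 0, "ry": 0, "rz": 0, "claw": 1}, {"x": 0, "y": 48, "z": 0, "rx": 0, "ry": 0, "rz": 0, "claw": 1}, {"x": 0, "y": 48, "z": 0, "rx": 0, "ry": 0, "rz": 0, "claw": 1}, {"x": 34, "y": 36, "z": 0, "rx": 0, "ry": 0, "rz": 0, "claw": 1}, {"x": 34, "y": 36, "z": 0, "rx": 0, "ry": 0, "rz": 0, "claw": 1}, {"x": 34, "y": 36, "z": 0, "rx": 0, "ry": 0, "rz": 0, "claw": 1}, {"x": 34, "y": 36, "z": 0, "rx": 0, "ry": 0, "rz": 0, "claw": 1}]}}

```text
t: 16.8
tcp_pos: [0.6578, 0.1621, 0.1794]
tool_rot: [0.657, 0.754, -0.0, -0.0]
ft_force: [-0.1, -0.4, 0.5]
gripper_width: 0.0418
grip_force: 60.5
```

Call:
{"name": "servo_tool", "arguments": {"steps": [{"x": 0, "y": 20, "z": 0, "rx": 0, "ry": 0, "rz": 0, "claw": 1}, {"x": 0, "y": 0, "z": -40, "rx": 0, "ry": 0, "rz": 0, "claw": 1}, {"x": 0, "y": 0, "z": -15, "rx": 0, "ry": 0, "rz": 0, "claw": 1}, {"x": 0, "y": 0, "z": 0, "rx": 0, "ry": 0, "rz": 0, "claw": 1}]}}

```text
t: 17.2
tcp_pos: [0.6538, 0.1798, 0.1211]
tool_rot: [0.657, 0.754, -0.004, -0.002]
ft_force: [-0.3, -0.8, -0.7]
gripper_width: 0.0422
grip_force: 60.6
```

Call:
{"name": "servo_tool", "arguments": {"steps": [{"x": 4, "y": -1, "z": -12, "rx": 0, "ry": 0, "rz": 0, "claw": 1}, {"x": 0, "y": 0, "z": -6, "rx": 0, "ry": 0, "rz": 0, "claw": 1}, {"x": 0, "y": 0, "z": 0, "rx": 0, "ry": 0, "rz": 0, "claw": 1}, {"x": 0, "y": 0, "z": 0, "rx": 0, "ry": 0, "rz": 0, "claw": 1}]}}

```text
t: 17.6
tcp_pos: [0.6616, 0.1793, 0.108]
tool_rot: [0.658, 0.753, 0.0, 0.0]
ft_force: [0.1, -0.2, -0.3]
gripper_width: 0.042
grip_force: 60.6
```

Call:
{"name": "servo_tool", "arguments": {"steps": [{"x": 0, "y": 0, "z": -5, "rx": 0, "ry": 0, "rz": 0, "claw": 1}, {"x": 0, "y": 0, "z": -2, "rx": 0, "ry": 0, "rz": 0, "claw": 1}, {"x": 0, "y": 0, "z": 0, "rx": 0, "ry": 0, "rz": 0, "claw": 1}, {"x": 0, "y": 0, "z": 0, "rx": 0, "ry": 0, "rz": 0, "claw": 1}]}}

```text
t: 18.0
tcp_pos: [0.6612, 0.1795, 0.1004]
tool_rot: [0.657, 0.754, -0.0, -0.0]
ft_force: [0.4, 0.5, -0.6]
gripper_width: 0.0416
grip_force: 60.6
```

Call:
{"name": "servo_tool", "arguments": {"steps": [{"x": 0, "y": 0, "z": -1.5, "rx": 0, "ry": 0, "rz": 0, "claw": 1}, {"x": 0, "y": 0, "z": 0, "rx": 0, "ry": 0, "rz": 0, "claw": 0.9}, {"x": 0, "y": 0, "z": 0, "rx": 0, "ry": 0, "rz": 0, "claw": -0.5}, {"x": 0, "y": 0, "z": 0, "rx": 0, "ry": 0, "rz": 0, "claw": -0.5}, {"x": 0, "y": 0, "z": 0, "rx": 0, "ry": 0, "rz": 0, "claw": -0.5}, {"x": 0, "y": 0, "z": 30, "rx": 0, "ry": 0, "rz": 0, "claw": -0.6}, {"x": 0, "y": 0, "z": 45, "rx": 0, "ry": 0, "rz": 0, "claw": -0.6}, {"x": -34, "y": -36, "z": 0, "rx": 0, "ry": 0, "rz": 0, "claw": -0.6}, {"x": -34, "y": -36, "z": 0, "rx": 0, "ry": 0, "rz": 0, "claw": -0.6}, {"x": -34, "y": -36, "z": 0, "rx": 0, "ry": 0, "rz": 0, "claw": -0.6}]}}

```text
t: 19.0
tcp_pos: [0.5587, 0.0706, 0.1744]
tool_rot: [0.657, 0.754, 0.0, 0.001]
ft_force: [0.4, -0.5, -0.7]
gripper_width: 0.0684
grip_force: 0.0
```

Run:
```python
from h import *
np.set_printoptions(precision=4,suppress=True)
t=read_camera("top");s=read_camera("side");st=monitor.state();print(st["tcp_pos"],st["gripper_width"])
cv2.imwrite("pics/t9.png",t);cv2.imwrite("pics/s9.png",s)
for cam,im,roi,zc,F in(("side",s,(240,200,390,340),.084,Q),("side",s,(220,130,365,200),.097,RK),("top",t,(220,140,300,275),.097,RK)):
  for o in rolls(cam,im,roi,zc,F[2]):print(cam,o[0],"local",inv(F,o[0]),o[1],o[2],o[3])
```

```text
[0.5519 0.0675 0.1728] 0.0679548175864261
side [ 0.6    -0.2509  0.0821] local [ 0.0369 -0.0457] 451.5 [336.9262 271.1133] [-0.0079 -0.1126  0.7162  1.5584  0.2092]
side [ 0.4905 -0.1507  0.0943] local [-0.0572  0.0691] 368.5 [288.7549 247.4948] [-0.0028 -0.0816  0.531   1.3658  0.2604]
side [0.6638 0.1779 0.0272] local [ 0.104  -0.0005] 189.0 [331.4577 169.8413] [-0.0014 -0.0321  0.3905  0.88   -0.0248]
```

Call:
{"name": "servo_tool", "arguments": {"steps": [{"x": 0, "y": -45, "z": 0, "rx": 0, "ry": 0, "rz": 0, "claw": -0.6}, {"x": 0, "y": -46, "z": 0, "rx": 0, "ry": 0, "rz": 0, "claw": -0.6}, {"x": 8, "y": -46, "z": 0, "rx": 0, "ry": 0, "rz": 0, "claw": -0.6}, {"x": 10, "y": -46, "z": 0, "rx": 0, "ry": 0, "rz": 0, "claw": -0.6}, {"x": 10, "y": -46, "z": 0, "rx": 0, "ry": 0, "rz": 0, "claw": -0.6}, {"x": 10, "y": -46, "z": 0, "rx": 0, "ry": 0, "rz": 0, "claw": -0.6}, {"x": 10, "y": -45, "z": 0, "rx": 0, "ry": 0, "rz": 0, "claw": -0.6}, {"x": 0, "y": 0, "z": -30, "rx": 0, "ry": 0, "rz": 0, "claw": -0.6}, {"x": 0, "y": 0, "z": 0, "rx": 0, "ry": 0, "rz": 0, "claw": -0.6}]}}

```text
t: 20.0
tcp_pos: [0.605, -0.2491, 0.1399]
tool_rot: [0.658, 0.753, -0.001, -0.003]
ft_force: [-0.7, 0.5, 0.0]
gripper_width: 0.0684
grip_force: 0.0
```

Call:
{"name": "servo_tool", "arguments": {"steps": [{"x": -5, "y": -2, "z": -25, "rx": 0, "ry": 0, "rz": 0, "claw": -0.6}, {"x": 0, "y": 0, "z": -20, "rx": 0, "ry": 0, "rz": 0, "claw": -0.6}, {"x": 0, "y": 0, "z": -7, "rx": 0, "ry": 0, "rz": 0, "claw": -0.6}, {"x": 0, "y": 0, "z": 0, "rx": 0, "ry": 0, "rz": 0, "claw": -0.6}]}}

```text
t: 20.4
tcp_pos: [0.6017, -0.2493, 0.0914]
tool_rot: [0.657, 0.754, -0.0, -0.001]
ft_force: [0.3, 0.5, -0.7]
gripper_width: 0.0684
grip_force: 0.0
```

Call:
{"name": "servo_tool", "arguments": {"steps": [{"x": 0, "y": 0, "z": 0, "rx": 0, "ry": 0, "rz": 0, "claw": 1}, {"x": 0, "y": 0, "z": 0, "rx": 0, "ry": 0, "rz": 0, "claw": 1}, {"x": 0, "y": 0, "z": 0, "rx": 0, "ry": 0, "rz": 0, "claw": 1}]}}

```text
t: 20.7
tcp_pos: [0.6029, -0.2512, 0.0956]
tool_rot: [0.657, 0.754, -0.0, 0.002]
ft_force: [-3.1, -1.6, 11.0]
gripper_width: 0.0255
grip_force: 4.9
```

Call:
{"name": "servo_tool", "arguments": {"steps": [{"x": 0, "y": 0, "z": 25, "rx": 0, "ry": 0, "rz": 0, "claw": -0.6}, {"x": 0, "y": 0, "z": 10, "rx": 0, "ry": 0, "rz": 0, "claw": -0.6}, {"x": 0, "y": 0, "z": 0, "rx": 0, "ry": 0, "rz": 0, "claw": -0.6}]}}

```text
t: 21.0
tcp_pos: [0.6044, -0.2513, 0.1299]
tool_rot: [0.657, 0.754, 0.001, 0.003]
ft_force: [0.0, 0.0, 0.1]
gripper_width: 0.0672
grip_force: 0.0
```

Run:
```python
from h import *
np.set_printoptions(precision=4,suppress=True)
s=read_camera("side");st=monitor.state();print(st["tcp_pos"],st["gripper_width"],proj("side",st["tcp_pos"]))
crop(s,250,200,370,300,6,"pics/s10.png")
for o in rolls("side",s,(240,200,390,340)):print(o[0],"local",inv(Q,o[0]),o[1],o[2],o[3])
```

```text
[ 0.6034 -0.2509  0.1283] 0.06837951358259865 [338.5428 257.7806]
[ 0.6006 -0.2514  0.0457] local [ 0.0373 -0.0463] 447.0 [337.1585 271.2632] [-0.0041 -0.1238  0.6281  1.7266  0.1655]
[ 0.4906 -0.1507  0.0958] local [-0.0572  0.069 ] 369.5 [288.7812 247.5124] [-0.0043 -0.0845  0.5186  1.3629  0.2529]
```

View pics/s10.png

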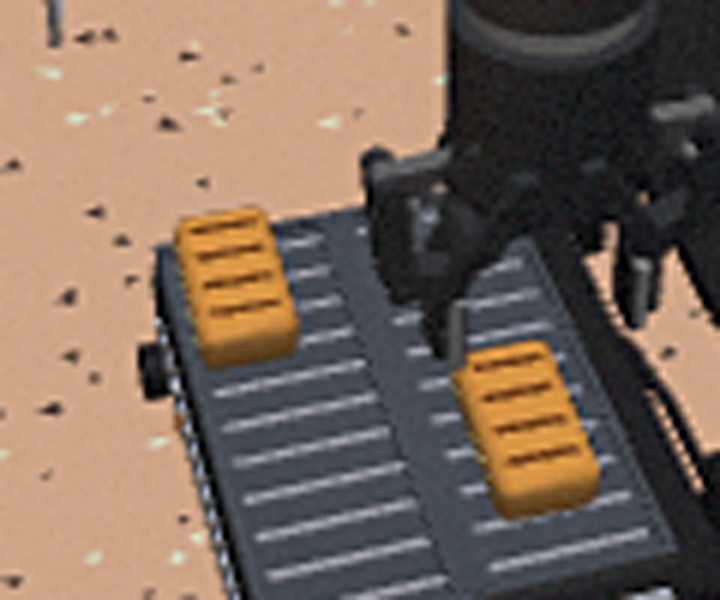

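Call:
{"name": "servo_tool", "arguments": {"steps": [{"x": -4, "y": -1, "z": -25, "rx": 0, "ry": 0, "rz": 0, "claw": -0.6}, {"x": 0, "y": 0, "z": -14, "rx": 0, "ry": 0, "rz": 0, "claw": -0.6}, {"x": 0, "y": 0, "z": 0, "rx": 0, "ry": 0, "rz": 0, "claw": -0.6}]}}

```text
t: 21.35
tcp_pos: [0.5957, -0.2505, 0.0844]
tool_rot: [0.657, 0.753, -0.001, -0.003]
ft_force: [0.0, 0.1, -0.2]
gripper_width: 0.0684
grip_force: 0.0
```

Call:
{"name": "servo_tool", "arguments": {"steps": [{"x": 0, "y": 0, "z": -5, "rx": 0, "ry": 0, "rz": 0, "claw": -0.6}, {"x": 0, "y": 0, "z": 0, "rx": 0, "ry": 0, "rz": 0, "claw": -0.6}]}}

```text
t: 21.55
tcp_pos: [0.5983, -0.2516, 0.0826]
tool_rot: [0.657, 0.754, -0.0, -0.0]
ft_force: [0.5, -0.5, 0.2]
gripper_width: 0.0681
grip_force: 0.0
```

Call:
{"name": "servo_tool", "arguments": {"steps": [{"x": 0, "y": 0, "z": 0, "rx": 0, "ry": 0, "rz": 0, "claw": 1}, {"x": 0, "y": 0, "z": 0, "rx": 0, "ry": 0, "rz": 0, "claw": 1}, {"x": 0, "y": 0, "z": 0, "rx": 0, "ry": 0, "rz": 0, "claw": 1}]}}

```text
t: 21.85
tcp_pos: [0.5992, -0.2519, 0.0841]
tool_rot: [0.657, 0.754, 0.0, 0.001]
ft_force: [0.0, -0.1, 4.0]
gripper_width: 0.0426
grip_force: 60.8
```

Call:
{"name": "servo_tool", "arguments": {"steps": [{"x": 0, "y": 0, "z": 15, "rx": 0, "ry": 0, "rz": 0, "claw": 1}, {"x": 0, "y": 0, "z": 40, "rx": 0, "ry": 0, "rz": 0, "claw": 1}, {"x": 0, "y": 0, "z": 40, "rx": 0, "ry": 0, "rz": 0, "claw": 1}, {"x": 0, "y": 0, "z": 0, "rx": 0, "ry": 0, "rz": 0, "claw": 1}]}}

```text
t: 22.25
tcp_pos: [0.6019, -0.2531, 0.1846]
tool_rot: [0.657, 0.754, 0.002, 0.006]
ft_force: [0.7, -0.9, 0.2]
gripper_width: 0.0421
grip_force: 60.6
```

Call:
{"name": "servo_tool", "arguments": {"steps": [{"x": -6, "y": 43, "z": 0, "rx": 0, "ry": 0, "rz": 0, "claw": 1}, {"x": -6, "y": 44, "z": 0, "rx": 0, "ry": 0, "rz": 0, "claw": 1}, {"x": -6, "y": 44, "z": 0, "rx": 0, "ry": 0, "rz": 0, "claw": 1}, {"x": -6, "y": 44, "z": 0, "rx": 0, "ry": 0, "rz": 0, "claw": 1}, {"x": -6, "y": 44, "z": 0, "rx": 0, "ry": 0, "rz": 0, "claw": 1}, {"x": -6, "y": 44, "z": 0, "rx": 0, "ry": 0, "rz": 0, "claw": 1}, {"x": -4, "y": 44, "z": 0, "rx": 0, "ry": 0, "rz": 0, "claw": 1}, {"x": 0, "y": 44, "z": 0, "rx": 0, "ry": 0, "rz": 0, "claw": 1}, {"x": 0, "y": 44, "z": 0, "rx": 0, "ry": 0, "rz": 0, "claw": 1}, {"x": 0, "y": 44, "z": 0, "rx": 0, "ry": 0, "rz": 0, "claw": 1}]}}

```text
t: 23.25
tcp_pos: [0.5578, 0.1892, 0.1776]
tool_rot: [0.657, 0.754, -0.0, 0.0]
ft_force: [1.4, -0.3, -1.0]
gripper_width: 0.0424
grip_force: 60.5
```

Call:
{"name": "servo_tool", "arguments": {"steps": [{"x": 0, "y": 0, "z": -45, "rx": 0, "ry": 0, "rz": 0, "claw": 1}, {"x": 0, "y": 0, "z": -22, "rx": 0, "ry": 0, "rz": 0, "claw": 1}, {"x": 0, "y": 0, "z": -9, "rx": 0, "ry": 0, "rz": 0, "claw": 1}, {"x": 0, "y": 0, "z": 0, "rx": 0, "ry": 0, "rz": 0, "claw": 1}, {"x": 0, "y": 0, "z": 0, "rx": 0, "ry": 0, "rz": 0, "claw": 1}]}}

```text
t: 23.75
tcp_pos: [0.559, 0.1873, 0.1028]
tool_rot: [0.658, 0.753, 0.001, 0.0]
ft_force: [0.6, -0.3, -0.7]
gripper_width: 0.0423
grip_force: 60.6
```

Call:
{"name": "servo_tool", "arguments": {"steps": [{"x": 0, "y": 0, "z": -4.5, "rx": 0, "ry": 0, "rz": 0, "claw": 1}, {"x": 0, "y": 0, "z": 0, "rx": 0, "ry": 0, "rz": 0, "claw": 1}, {"x": 0, "y": 0, "z": 0, "rx": 0, "ry": 0, "rz": 0, "claw": 0.8}, {"x": 0, "y": 0, "z": 0, "rx": 0, "ry": 0, "rz": 0, "claw": -0.5}, {"x": 0, "y": 0, "z": 0, "rx": 0, "ry": 0, "rz": 0, "claw": -0.5}, {"x": 0, "y": 0, "z": 0, "rx": 0, "ry": 0, "rz": 0, "claw": -0.5}, {"x": 0, "y": 0, "z": 30, "rx": 0, "ry": 0, "rz": 0, "claw": -0.5}, {"x": 0, "y": 0, "z": 45, "rx": 0, "ry": 0, "rz": 0, "claw": -0.6}]}}

```text
t: 24.55
tcp_pos: [0.5558, 0.1867, 0.1703]
tool_rot: [0.657, 0.754, -0.003, -0.002]
ft_force: [0.2, 1.2, 0.3]
gripper_width: 0.0681
grip_force: 0.0
```

Call:
{"name": "servo_tool", "arguments": {"steps": [{"x": -10, "y": -46, "z": 0, "rx": 0, "ry": 0, "rz": 0, "claw": -0.6}, {"x": -10, "y": -46, "z": 0, "rx": 0, "ry": 0, "rz": 0, "claw": -0.6}, {"x": -10, "y": -48, "z": 0, "rx": 0, "ry": 0, "rz": 0, "claw": -0.6}, {"x": -10, "y": -48, "z": 0, "rx": 0, "ry": 0, "rz": 0, "claw": -0.6}, {"x": -10, "y": -48, "z": 0, "rx": 0, "ry": 0, "rz": 0, "claw": -0.6}, {"x": -10, "y": -48, "z": 0, "rx": 0, "ry": 0, "rz": 0, "claw": -0.6}, {"x": -7, "y": -48, "z": 0, "rx": 0, "ry": 0, "rz": 0, "claw": -0.6}, {"x": 0, "y": 0, "z": -20, "rx": 0, "ry": 0, "rz": 0, "claw": -0.6}, {"x": 0, "y": 0, "z": 0, "rx": 0, "ry": 0, "rz": 0, "claw": -0.6}]}}

```text
t: 25.45
tcp_pos: [0.4893, -0.1456, 0.1507]
tool_rot: [0.659, 0.752, -0.001, -0.002]
ft_force: [-0.8, 1.2, -0.4]
gripper_width: 0.0684
grip_force: 0.0
```

Run:
```python
from h import *
np.set_printoptions(precision=4,suppress=True)
t=read_camera("top");s=read_camera("side");st=monitor.state();print(st["tcp_pos"],st["gripper_width"],st["qpos"])
for cam,im,roi,zc,F in(("side",s,(240,200,390,340),.084,Q),("side",s,(220,130,365,200),.097,RK),("top",t,(220,140,300,275),.097,RK)):
  for o in rolls(cam,im,roi,zc,F[2]):print(cam,o[0],"local",inv(F,o[0]),o[1],o[2],o[3])
```

```text
[ 0.4907 -0.1442  0.1523] 0.06804824109977746 [-0.286   0.2855 -0.3164  0.9702  0.0003  1.1488]
side [ 0.4904 -0.1506  0.1016] local [-0.0573  0.0692] 369.5 [288.7298 247.4772] [-0.0042 -0.0835  0.5466  1.3445  0.28  ]
side [0.6637 0.1777 0.0259] local [ 0.104  -0.0007] 188.0 [331.4441 169.8803] [-0.0015 -0.0331  0.3821  0.9017 -0.0413]
side [ 0.5697  0.1854 -0.0813] local [0.0096 0.0005] 99.5 [303.0251 171.1106] [-0.0013 -0.046   0.9374  1.0924 -0.2415]
top [0.5581 0.1886 0.1335] local [-0.0021  0.0029] 393.5 [252.4214 207.0758] [ 0.011  -0.005   1.0168  0.3655 -0.2318]
top [0.6614 0.1783 0.1274] local [ 0.1016 -0.0003] 381.0 [257.4816 170.5538] [ 0.0105 -0.0033  0.9397  0.5556 -0.174 ]
```

Call:
{"name": "servo_tool", "arguments": {"steps": [{"x": 0, "y": -7, "z": -35, "rx": 0, "ry": 0, "rz": 0, "claw": -0.6}, {"x": 0, "y": 0, "z": -20, "rx": 0, "ry": 0, "rz": 0, "claw": -0.6}, {"x": 0, "y": 0, "z": -9, "rx": 0, "ry": 0, "rz": 0, "claw": -0.6}, {"x": 0, "y": 0, "z": 0, "rx": 0, "ry": 0, "rz": 0, "claw": -0.6}, {"x": 0, "y": 0, "z": 0, "rx": 0, "ry": 0, "rz": 0, "claw": -0.6}]}}

```text
t: 26.05
tcp_pos: [0.4922, -0.1511, 0.0894]
tool_rot: [0.657, 0.754, 0.0, 0.001]
ft_force: [1.2, -0.1, -0.4]
gripper_width: 0.068
grip_force: 0.0
```

Call:
{"name": "servo_tool", "arguments": {"steps": [{"x": -1, "y": 0, "z": -2.5, "rx": 0, "ry": 0, "rz": 0, "claw": -0.6}, {"x": 0, "y": 0, "z": 0, "rx": 0, "ry": 0, "rz": 0, "claw": 1}, {"x": 0, "y": 0, "z": 0, "rx": 0, "ry": 0, "rz": 0, "claw": 1}, {"x": 0, "y": 0, "z": 0, "rx": 0, "ry": 0, "rz": 0, "claw": 1}]}}

```text
t: 26.45
tcp_pos: [0.4907, -0.1517, 0.0871]
tool_rot: [0.657, 0.753, 0.0, 0.001]
ft_force: [-1.0, 0.7, 6.0]
gripper_width: 0.0421
grip_force: 60.4
```

Call:
{"name": "servo_tool", "arguments": {"steps": [{"x": 0, "y": 0, "z": 15, "rx": 0, "ry": 0, "rz": 0, "claw": 1}, {"x": 0, "y": 0, "z": 40, "rx": 0, "ry": 0, "rz": 0, "claw": 1}, {"x": 0, "y": 0, "z": 40, "rx": 0, "ry": 0, "rz": 0, "claw": 1}, {"x": 0, "y": 0, "z": 0, "rx": 0, "ry": 0, "rz": 0, "claw": 1}]}}

```text
t: 26.85
tcp_pos: [0.4941, -0.1528, 0.1866]
tool_rot: [0.658, 0.753, 0.002, 0.005]
ft_force: [0.4, -0.6, -0.5]
gripper_width: 0.0418
grip_force: 61.1
```

Call:
{"name": "servo_tool", "arguments": {"steps": [{"x": -4, "y": 43, "z": 0, "rx": 0, "ry": 0, "rz": 0, "claw": 1}, {"x": -4, "y": 43, "z": 0, "rx": 0, "ry": 0, "rz": 0, "claw": 1}, {"x": -4, "y": 43, "z": 0, "rx": 0, "ry": 0, "rz": 0, "claw": 1}, {"x": -4, "y": 43, "z": 0, "rx": 0, "ry": 0, "rz": 0, "claw": 1}, {"x": -4, "y": 43, "z": 0, "rx": 0, "ry": 0, "rz": 0, "claw": 1}, {"x": -4, "y": 43, "z": 0, "rx": 0, "ry": 0, "rz": 0, "claw": 1}, {"x": -4, "y": 43, "z": 0, "rx": 0, "ry": 0, "rz": 0, "claw": 1}, {"x": -4, "y": 43, "z": 0, "rx": 0, "ry": 0, "rz": 0, "claw": 1}, {"x": 0, "y": 0, "z": -40, "rx": 0, "ry": 0, "rz": 0, "claw": 1}, {"x": 0, "y": 0, "z": 0, "rx": 0, "ry": 0, "rz": 0, "claw": 1}]}}

```text
t: 27.85
tcp_pos: [0.4541, 0.1921, 0.1367]
tool_rot: [0.656, 0.754, -0.004, -0.002]
ft_force: [-1.7, -1.0, -1.6]
gripper_width: 0.0423
grip_force: 61.1
```

Call:
{"name": "servo_tool", "arguments": {"steps": [{"x": 0, "y": 0, "z": -25, "rx": 0, "ry": 0, "rz": 0, "claw": 1}, {"x": 0, "y": 0, "z": -12, "rx": 0, "ry": 0, "rz": 0, "claw": 1}, {"x": 0, "y": 0, "z": 0, "rx": 0, "ry": 0, "rz": 0, "claw": 1}, {"x": 0, "y": 0, "z": 0, "rx": 0, "ry": 0, "rz": 0, "claw": 1}]}}

```text
t: 28.25
tcp_pos: [0.4584, 0.1918, 0.1045]
tool_rot: [0.658, 0.753, -0.0, -0.0]
ft_force: [0.8, -0.2, -0.6]
gripper_width: 0.0422
grip_force: 61.1
```

Call:
{"name": "servo_tool", "arguments": {"steps": [{"x": 0, "y": 0, "z": -4, "rx": 0, "ry": 0, "rz": 0, "claw": 1}, {"x": 0, "y": 0, "z": 0, "rx": 0, "ry": 0, "rz": 0, "claw": 1}, {"x": 0, "y": 0, "z": 0, "rx": 0, "ry": 0, "rz": 0, "claw": 0.8}, {"x": 0, "y": 0, "z": 0, "rx": 0, "ry": 0, "rz": 0, "claw": -0.5}, {"x": 0, "y": 0, "z": 0, "rx": 0, "ry": 0, "rz": 0, "claw": -0.5}, {"x": 0, "y": 0, "z": 0, "rx": 0, "ry": 0, "rz": 0, "claw": -0.5}, {"x": 0, "y": 0, "z": 35, "rx": 0, "ry": 0, "rz": 0, "claw": -0.5}, {"x": 0, "y": 0, "z": 45, "rx": 0, "ry": 0, "rz": 0, "claw": 0}, {"x": 0, "y": -40, "z": 30, "rx": 0, "ry": 0, "rz": 0, "claw": 0}, {"x": 0, "y": -48, "z": 0, "rx": 0, "ry": 0, "rz": 0, "claw": 0}]}}

```text
t: 29.25
tcp_pos: [0.462, 0.1056, 0.2146]
tool_rot: [0.656, 0.755, 0.004, 0.003]
ft_force: [1.6, 0.1, -0.2]
gripper_width: 0.0429
grip_force: 0.0
```

Run:
```python
from h import *
np.set_printoptions(precision=4,suppress=True)
t=read_camera("top");s=read_camera("side");st=monitor.state();print(st["tcp_pos"],st["gripper_width"])
for cam,im,roi,zc,F in(("side",s,(240,200,390,340),.084,Q),("side",s,(220,130,365,200),.097,RK),("top",t,(220,140,300,275),.097,RK)):
  for o in rolls(cam,im,roi,zc,F[2]):print(cam,o[0],"local",inv(F,o[0]),o[1],o[2])
a=cv2.resize(t[130:280,215:470],None,fx=2.9,fy=2.9,interpolation=2)[:,:740]
b=cv2.resize(s[140:220,200:460],None,fx=2.8,fy=2.8,interpolation=2)[:,:728]
m=np.zeros((a.shape[0]+b.shape[0],740,3),np.uint8);m[:a.shape[0],:a.shape[1]]=a;m[a.shape[0]:,:b.shape[1]]=b
cv2.imwrite("pics/c11.png",m[:600]);print(m.shape)
```

```text
[0.4586 0.1005 0.2113] 0.04241484207821801
side [0.4599 0.1944 0.0671] local [-0.1004  0.002 ] 188.5 [269.6587 172.4863]
side [0.6639 0.1783 0.0295] local [ 0.1042 -0.0001] 187.0 [331.4893 169.7701]
side [0.5603 0.1888 0.059 ] local [0.0001 0.0033] 190.0 [300.1395 170.7588]
top [0.5577 0.1884 0.0234] local [-0.0025  0.0028] 403.0 [252.4715 207.2159]
top [0.6613 0.1784 0.133 ] local [ 0.1016 -0.0002] 380.0 [257.4474 170.5684]
(659, 740, 3)
```

Call:
{"name": "servo_tool", "arguments": {"steps": [{"x": 0, "y": 0, "z": 45, "rx": 0, "ry": 0, "rz": 0, "claw": 0}, {"x": 0, "y": 0, "z": 45, "rx": 0, "ry": 0, "rz": 0, "claw": 0}, {"x": 0, "y": 0, "z": 45, "rx": 0, "ry": 0, "rz": 0, "claw": 0}, {"x": 0, "y": 0, "z": 35, "rx": 0, "ry": 0, "rz": 0, "claw": 0}, {"x": 28, "y": -37, "z": 0, "rx": 0, "ry": 0, "rz": 0, "claw": 0}, {"x": 28, "y": -37, "z": 0, "rx": 0, "ry": 0, "rz": 0, "claw": 0}, {"x": 28, "y": -37, "z": 0, "rx": 0, "ry": 0, "rz": 0, "claw": 0}, {"x": 28, "y": -37, "z": 0, "rx": 0, "ry": 0, "rz": 0, "claw": 0}, {"x": 28, "y": -37, "z": 0, "rx": 0, "ry": 0, "rz": 0, "claw": 0}, {"x": 28, "y": -37, "z": 0, "rx": 0, "ry": 0, "rz": 0, "claw": 0}]}}

```text
t: 30.35
tcp_pos: [0.6273, -0.1184, 0.3794]
tool_rot: [0.657, 0.754, 0.0, -0.0]
ft_force: [0.4, 0.1, -0.2]
gripper_width: 0.0428
grip_force: 0.0
```

Call:
{"name": "servo_tool", "arguments": {"steps": [{"x": 28, "y": -37, "z": 0, "rx": 0, "ry": 0, "rz": 0, "claw": 0}, {"x": 28, "y": -36, "z": 0, "rx": 0, "ry": 0, "rz": 0, "claw": 0}, {"x": 0, "y": 0, "z": 0, "rx": 0, "ry": 0, "rz": 0, "claw": 0}, {"x": 0, "y": 0, "z": 0, "rx": 0, "ry": 0, "rz": 0, "claw": 0}]}}

```text
t: 30.75
tcp_pos: [0.6834, -0.191, 0.3764]
tool_rot: [0.658, 0.753, -0.001, -0.002]
ft_force: [-0.6, 0.2, 1.1]
gripper_width: 0.0429
grip_force: 0.0
```

Call:
{"name": "servo_tool", "arguments": {"steps": [{"x": 0, "y": -4, "z": -30, "rx": 0, "ry": 0, "rz": 0, "claw": 0}, {"x": 0, "y": 0, "z": -20, "rx": 0, "ry": 0, "rz": 0, "claw": 0}, {"x": 0, "y": 0, "z": -11, "rx": 0, "ry": 0, "rz": 0, "claw": 0}, {"x": 0, "y": 0, "z": 0, "rx": 0, "ry": 0, "rz": 0, "claw": 0}, {"x": 0, "y": 0, "z": 0, "rx": 0, "ry": 0, "rz": 0, "claw": 1}, {"x": 0, "y": 0, "z": 0, "rx": 0, "ry": 0, "rz": 0, "claw": 1}, {"x": 0, "y": 0, "z": 0, "rx": 0, "ry": 0, "rz": 0, "claw": 1}]}}

```text
t: 31.45
tcp_pos: [0.6839, -0.1928, 0.3219]
tool_rot: [0.657, 0.754, 0.003, 0.002]
ft_force: [2.7, 5.2, 6.5]
gripper_width: 0.0138
grip_force: 58.7
```

Call:
{"name": "servo_tool", "arguments": {"steps": [{"x": -24.3, "y": -3.5, "z": 0.3, "rx": 0, "ry": 0, "rz": 0, "claw": 1}, {"x": -24.3, "y": -3.5, "z": -2.1, "rx": 0, "ry": 0, "rz": 0, "claw": 1}, {"x": -23.9, "y": -3.4, "z": -4.6, "rx": 0, "ry": 0, "rz": 0, "claw": 1}, {"x": -23.4, "y": -3.3, "z": -6.9, "rx": 0, "ry": 0, "rz": 0, "claw": 1}, {"x": -22.5, "y": -3.2, "z": -9.3, "rx": 0, "ry": 0, "rz": 0, "claw": 1}, {"x": 0, "y": 0, "z": 0, "rx": 0, "ry": 0, "rz": 0, "claw": 1}]}}

```text
t: 32.05
tcp_pos: [0.5596, -0.2096, 0.2974]
tool_rot: [0.658, 0.753, 0.0, -0.002]
ft_force: [-6.8, 5.2, 4.7]
gripper_width: 0.0134
grip_force: 62.9
```

Call:
{"name": "servo_tool", "arguments": {"steps": [{"x": -21.5, "y": -3.1, "z": -11.5, "rx": 0, "ry": 0, "rz": 0, "claw": 1}, {"x": -20.3, "y": -2.9, "z": -13.6, "rx": 0, "ry": 0, "rz": 0, "claw": 1}, {"x": -18.8, "y": -2.7, "z": -15.6, "rx": 0, "ry": 0, "rz": 0, "claw": 1}, {"x": -17.2, "y": -2.5, "z": -17.4, "rx": 0, "ry": 0, "rz": 0, "claw": 1}, {"x": -15.4, "y": -2.2, "z": -19.1, "rx": 0, "ry": 0, "rz": 0, "claw": 1}, {"x": 0, "y": 0, "z": 0, "rx": 0, "ry": 0, "rz": 0, "claw": 1}]}}

```text
t: 32.65
tcp_pos: [0.4674, -0.2248, 0.2173]
tool_rot: [0.658, 0.753, -0.002, -0.002]
ft_force: [0.1, -1.3, -9.6]
gripper_width: 0.0136
grip_force: 61.1
```

Call:
{"name": "servo_tool", "arguments": {"steps": [{"x": -13.4, "y": -1.9, "z": -20.5, "rx": 0, "ry": 0, "rz": 0, "claw": 1}, {"x": -11.3, "y": -1.6, "z": -21.8, "rx": 0, "ry": 0, "rz": 0, "claw": 1}, {"x": -9.1, "y": -1.3, "z": -22.8, "rx": 0, "ry": 0, "rz": 0, "claw": 1}, {"x": -6.8, "y": -1, "z": -23.6, "rx": 0, "ry": 0, "rz": 0, "claw": 1}, {"x": 0, "y": 0, "z": 0, "rx": 0, "ry": 0, "rz": 0, "claw": 1}]}}

```text
t: 33.15
tcp_pos: [0.4301, -0.2304, 0.1291]
tool_rot: [0.657, 0.754, -0.0, -0.001]
ft_force: [2.1, 0.7, -7.6]
gripper_width: 0.0137
grip_force: 63.7
```

Call:
{"name": "servo_tool", "arguments": {"steps": [{"x": -2, "y": 0, "z": -9, "rx": 0, "ry": 0, "rz": 0, "claw": 1}, {"x": -1, "y": 0, "z": -9, "rx": 0, "ry": 0, "rz": 0, "claw": 1}, {"x": 0, "y": 0, "z": -4, "rx": 0, "ry": 0, "rz": 0, "claw": 1}, {"x": 0, "y": 0, "z": 0, "rx": 0, "ry": 0, "rz": 0, "claw": 1}]}}

```text
t: 33.55
tcp_pos: [0.4267, -0.2317, 0.1081]
tool_rot: [0.658, 0.753, -0.001, 0.0]
ft_force: [-2.0, -3.5, -4.5]
gripper_width: 0.0138
grip_force: 65.2
```

Call:
{"name": "servo_tool", "arguments": {"steps": [{"x": 0, "y": 0, "z": -4, "rx": 0, "ry": 0, "rz": 0, "claw": 1}, {"x": 0, "y": 0, "z": -3, "rx": 0, "ry": 0, "rz": 0, "claw": 1}, {"x": 0, "y": 0, "z": 0, "rx": 0, "ry": 0, "rz": 0, "claw": 1}, {"x": 0, "y": 0, "z": 0, "rx": 0, "ry": 0, "rz": 0, "claw": 1}]}}

```text
t: 33.95
tcp_pos: [0.4266, -0.231, 0.1071]
tool_rot: [0.657, 0.754, -0.001, 0.001]
ft_force: [-14.9, 5.6, 44.9]
gripper_width: 0.0133
grip_force: 70.9
```

Call:
{"name": "servo_tool", "arguments": {"steps": [{"x": 0, "y": 0, "z": 5, "rx": 0, "ry": 0, "rz": 0, "claw": 1}, {"x": 0, "y": 0, "z": 0, "rx": 0, "ry": 0, "rz": 0, "claw": 0}, {"x": 0, "y": 0, "z": 0, "rx": 0, "ry": 0, "rz": 0, "claw": 0}, {"x": 0, "y": 0, "z": 0, "rx": 0, "ry": 0, "rz": 0, "claw": 0}, {"x": 0, "y": 0, "z": 30, "rx": 0, "ry": 0, "rz": 0, "claw": 0}, {"x": 0, "y": 0, "z": 45, "rx": 0, "ry": 0, "rz": 0, "claw": 0}, {"x": -30, "y": 0, "z": 40, "rx": 0, "ry": 0, "rz": 0, "claw": 0}, {"x": -40, "y": 0, "z": 0, "rx": 0, "ry": 0, "rz": 0, "claw": 0}, {"x": -20, "y": 0, "z": 0, "rx": 0, "ry": 0, "rz": 0, "claw": 0}, {"x": 0, "y": 0, "z": 0, "rx": 0, "ry": 0, "rz": 0, "claw": 0}]}}

```text
t: 34.95
tcp_pos: [0.3349, -0.23, 0.2213]
tool_rot: [0.658, 0.753, 0.0, -0.001]
ft_force: [0.3, 0.3, -0.1]
gripper_width: 0.0429
grip_force: 0.0
```

Run:
```python
from h import *
np.set_printoptions(precision=4,suppress=True)
t=read_camera("top");s=read_camera("side")
for cam,im in(("side",s),):
  for o in rolls(cam,im,(220,130,365,200),.097,RK[2]):print(cam,inv(RK,o[0]),o[1])
s0=cv2.imread("pics/side0.png")
a=cv2.resize(s0[205:320,245:385],None,fx=2.8,fy=2.8,interpolation=2);b=cv2.resize(s[205:320,245:385],None,fx=2.8,fy=2.8,interpolation=2)
c=cv2.resize(s[140:210,225:460],None,fx=3.3,fy=3.3,interpolation=2)[:,:784]
m=np.zeros((a.shape[0]+c.shape[0],784,3),np.uint8);m[:a.shape[0]]=np.hstack([a,b]);m[a.shape[0]:,:c.shape[1]]=c
cv2.imwrite("pics/c12.png",m);print(m.shape)
```

```text
side [ 0.104  -0.0005] 189.0
side [-0.0001  0.0034] 188.5
side [-0.1     0.0018] 191.0
(553, 784, 3)
```

View pics/c12.png

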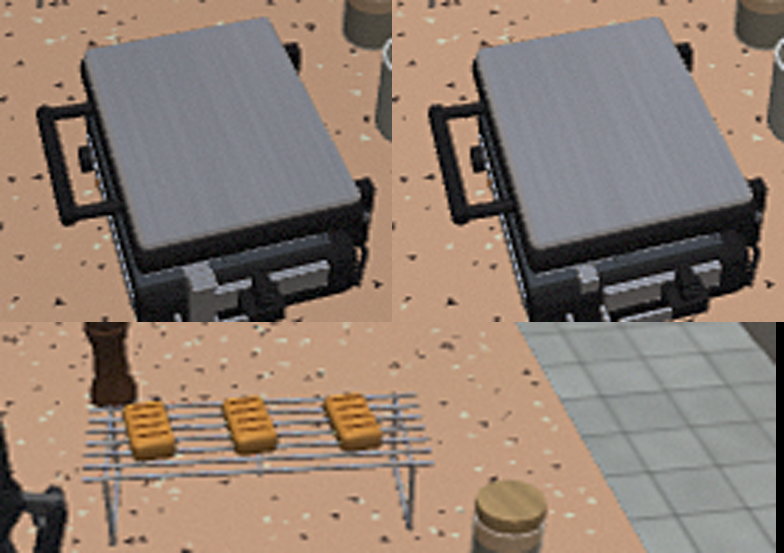

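```bash
python3 -c "
from cell import r
print(r.job_done())"
```

```text
the job is handed in; nothing more can be done
None
```

I handed the job in with all three rolls from the press flat and apart on the rack. The last picture shows the lid shut and the mill and jar standing. The slide is pushed back and the clip is swung out. I don't know the verdict, because the hand-in call returned none.

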